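# Load and clamp the bench steriliser

### The arm

A 6-joint arm with a two-finger parallel gripper is mounted at the origin on the work surface. World frame = base frame: x ahead of the robot, y to its left, z up, the work surface at z = 0. Lengths are in mm, angles in rad, forces in N, time in s.
With the tool pointing down it reaches from about 350 to 925 mm from the base axis. Payload 6.4 kg.
Tool frame: the origin (TCP) lies where the fingers leave the gripper's body, on its centre line; the fingertips stand 73 mm ahead of it and the grasp point (between the pads) lies 54 mm ahead of it (r.tip_extent is the x of the fingertips in the tool frame, in mm); x points along the fingers, y is the direction in which the jaws open and shut, and the axes are right-handed (so a half turn about x gives the same grasp; the last joint's range is limited). The gripper opens to 85 mm and grips with 20 to 120 N. Pads are 22 mm wide; open, the fingers measure 114 mm over their backs; the gripper's body (76 mm by 85 mm) begins 54 mm behind the grasp point. The pads swing forward as they close: fully open they stand 13 mm farther back than shut.
Start: joints at [-1.365, 0.245, 1.558, -0, 1.339, -0.174], TCP at [240.983, -603.69, 303.89] pointing down, gripper open.
Joint ranges: [-3.13, 3.13], [-1.02, 2.26], [0.13, 2.54], [-0.95, 4.09], [0.21, 2.88], [-2.74, 2.74]. Speed limits (rad/s): [2.57, 2.57, 3.14, 3.14, 3.14, 3.14].

### API

Orientations are given as a rotation vector (axis times angle).
In Python, from workcell import r gives the robot as it stands.
- The arm moves only by the tool arm_command, never from a script. Its argument "plan" is a list that holds one entry, the list of rows, each a list of 5 numbers: the shift along the tool's x, y, z in m, then the turn about the tool's x in rad, then the opening in per cent of the stroke, from 0 (shut) to 100 (fully open). In form: [[[dx, dy, dz, roll, jaw], ...]]. A call has 1 to 8 rows; each row shifts and turns the commanded pose from where the row before left it, along the tool's axes as they then stand; what a row does not reach is not made up. A row lasts 1/10 s, in which the tool goes at most 50 mm and 8.59 degrees, less where a joint would pass 70% of its speed; a pose out of reach is approached as far as the arm can. A call is refused whole if a number of a shift passes 0.05 or a number of a turn 0.15, either way. A call with a gripper value outside its range is refused whole. The fingers move at their own pace and stop on an object; "squeeze" is the grip in N (left out, the last holds). Time passes only in rows, so rows that do not move let the fingers close. It gives the time, the measured TCP pose, the force and the opening at its end, in the units of the state.
- r.state(): the state, without advancing time (a new reading comes with each control period).
- r.camera(name): name is "side" or "top"; returns a dict with "frame" (400x640x3 uint8, blue, green, red), "depth" (400x640 float32, mm along the optical axis (not along the pixel's ray), 0 where there is no reading), "fx", "fy", "cx", "cy" (pixels), "R" (3x3) and "t" (3): a world point X has camera coordinates R X + t. Camera axes: x right, y down, z forward; pixel columns grow to the right and rows downward; lengths in mm; the calibration is good to about 2 mm. A picture is of the moment at which its call begins.
- r.job_done(): hands the job in, once; it reports no verdict.
The state is a dict: "t": time; "q": joint angles; "joint_velocities": joint speeds; "effort": joint torques, N m; "eef_pos": TCP position; "orientation": TCP orientation; "force": force on the tool from outside, world axes, zero at the start; "ft_torque": the same for the moment, N m; "grip_width": finger opening in mm.
Only numpy, scipy, OpenCV 4.12 (cv2) and the standard library are available. Lean on these libraries where they do the work, as an engineer would, in place of code of your own. Each camera call takes 0.05 s, during which the arm holds its last target.

### The job

Load the bench steriliser: bring every sample jar out of the revolving jar stand (turn the stand by its knob until a jar is at the opening of the dust hood) and stand them upright on the floor of the pot, then put on the lid, swing the clamp bridge over it fully home into its fork, and work the ratchet handle back and forth, since it has no room for a full turn, until the screw presses the foot tight on the lid. Leave the other glassware and bottles on the bench where they are, and knock no jar over.

Things in the scene. Friction and masses are not known exactly. Their poses are not given: they have to be found in the camera images.
- jar0_mid (a point): Sample jar: round screw-top glass jar, 44 mm diameter, 70 mm tall, aluminium cap on top (the top 16 mm), about 0.12 kg. The point is its centre, 35 mm above its foot. It starts standing in one of the stand's five wire-ring pockets (the ring's wire is 8 mm high); may be absent.
- jar1_mid (a point): Sample jar: round screw-top glass jar, 44 mm diameter, 70 mm tall, aluminium cap on top (the top 16 mm), about 0.12 kg. The point is its centre, 35 mm above its foot. It starts standing in one of the stand's five wire-ring pockets (the ring's wire is 8 mm high); may be absent.
- jar2_mid (a point): Sample jar: round screw-top glass jar, 44 mm diameter, 70 mm tall, aluminium cap on top (the top 16 mm), about 0.12 kg. The point is its centre, 35 mm above its foot. It starts standing in one of the stand's five wire-ring pockets (the ring's wire is 8 mm high); may be absent.
- jar3_mid (a point): Sample jar: round screw-top glass jar, 44 mm diameter, 70 mm tall, aluminium cap on top (the top 16 mm), about 0.12 kg. The point is its centre, 35 mm above its foot. It starts standing in one of the stand's five wire-ring pockets (the ring's wire is 8 mm high); may be absent.
- jar4_mid (a point): Sample jar: round screw-top glass jar, 44 mm diameter, 70 mm tall, aluminium cap on top (the top 16 mm), about 0.12 kg. The point is its centre, 35 mm above its foot. It starts standing in one of the stand's five wire-ring pockets (the ring's wire is 8 mm high); may be absent.
- stand_mouth (a point): Fixed jar stand, 230 mm wide: a disc (top 30 mm up) with 5 equally spaced pockets on a circle of 78 mm radius, under a clear hood (top 118 mm) open only towards the robot (hood's front edge 40 mm before the disc's axis). Point: where a jar's centre lies when in the middle of the opening, to be taken from above with the fingers closing across the opening (along y). +x points to the disc's axis.
- stand_knob (a point): Black bar knob on the disc's spindle, above the hood: 44 mm long (along this point's x axis), 14 mm wide, 36 mm high. The point is its centre, on the disc's axis, 147 mm above the bench. It turns together with the disc and the jars.
- carousel (a joint): Angle of the disc in rad; grows counter-clockwise seen from above; turns freely both ways without stops that matter, with light friction (0.06 N m), and stays where it is left.
- pot_floor (a point): Steriliser: white base with an open steel pot. Point: centre of the inner floor, 70 mm up. Inner diameter 160 mm, outer 172, rim 80 mm above the floor; a seated lid's boss centre is 103 mm above it. 115 mm from the axis stand: at +x the bridge's hinge pillar (top 259 mm up), at -x (robot's side) a forked pillar (247), and 60 deg counter-clockwise of +x a brass pipe with gauge (282).
- lid_boss (a point): Lid: aluminium disc 172 mm wide, 8 mm thick; under it a spigot 148 mm wide, 6 mm high, that drops into the pot with 6 mm play all round; on top a round boss 40 mm wide, 30 mm high to hold it by. 0.45 kg. Point: middle of the boss, 15 mm below its top, 23 mm above the disc's underside, 29 mm above the spigot's foot, on which it stands on the bench. Any yaw will do.
- bridge (a joint): Clamp bridge: dark steel beam, 32 mm wide, 25 mm thick, underside 215 mm above the bench, that swings level about the far pillar and clears a seated lid. Angle in rad: 0 is home, over the pot with its end in the fork (a stop); grows counter-clockwise seen from above as it swings aside to the robot's right, at most 1.9. Friction 0.5 N m; stays where it is left.
- bridge_knob (a point): Upright black grip knob on the bridge near its free end, 20 mm diameter, from 250 to 280 mm above the bench; the point is 265 mm up, 190 mm from the bridge's hinge axis.
- screw_hub (a point): Point on the vertical axis of the clamp screw, on the bridge 115 mm from its hinge axis, 262 mm above the bench (over the pot's axis when the bridge is home). The round ratchet head here is 76 mm across.
- handle (a joint): Ratchet handle, a level arm. Angle in rad, grows clockwise from above, -0.66 to 0.66 only (fork and pipe block more); at 0 with the bridge home it points 125 deg counter-clockwise of the pot's +x axis. Swung clockwise it takes the screw along (16 clicks a turn: up to 0.39 rad is lost at the start of a swing); swung back it clicks over the screw. About 2 N at the grip.
- handle_grip (a point): Middle of the handle's black round grip, 18 mm diameter and 45 mm long, 135 mm from the screw's axis, 262 mm above the bench; +x points outward along the arm.
- screw (a joint): Turn of the clamp screw in rad; grows clockwise (tightening); stop at 5.2. It lowers the presser foot 3 mm per rad; with the lid seated the foot meets the boss at about 4.0 and is pressed tight from 4.4 on (sprung, 10 N per mm).
- foot: Round black presser foot under the bridge, 32 mm diameter, on the screw's axis.
- lid: The lid as a whole (same part as the lid's boss); origin at the centre of the spigot's foot.
- beaker: Glass beaker, 68 mm wide, 85 mm tall, a bystander; origin under its foot.
- reagent: Amber bottle, 56 mm wide, 115 mm tall, a bystander; origin under its foot.
- wash: White plastic bottle with red cap, 60 mm wide, 150 mm tall, a bystander; origin under its foot.
- tipbox: Blue open box, 110 x 75 x 50 mm, a bystander; origin under its middle.
- funnel: White funnel standing mouth down, 72 mm wide, 75 mm tall, a bystander; origin under it.

How it is judged:
By the outcome, as a careful person would: the job done as asked, in the order asked, and still so for the second after the job is handed in, with the robot touching nothing.
Of jar0, jar1, jar2, jar3, jar4 only 2 to 3 are there at a start; the rules pass over those that are not, and their reading is None.
At some moment in a run one of lid may be knocked a few centimetres aside while the robot is not near it.
It also fails if it takes over 210 s, if anything falls off the work surface, if the arm or the gripper's body presses on something with over 40 N, if the wrist force passes 120 N, or if a joint passes its speed limit or range.

## Working session

There is one attempt and no reset: what is moved stays moved. The work goes in short steps, Python scripts to look and compute and a tool call to move; the robot and the scene stay as the last step left them, time stands still between calls to the robot, and variables do not carry over. Pictures are saved under pics/ and viewed, and the job is handed in when it is done.

Besides the shell and the picture viewer there is one more tool, called as a command line: name --argument value ..., lists and objects as JSON in quotes. arm_command: Moves the arm, as the interface text tells. Its arguments: {"type":"object","properties":{"plan":{"type":"array"},"squeeze":{"type":"number"}},"required":["plan"]}

```bash
ls; mkdir -p pics; cat > h.py <<'E'
import numpy as np, cv2
from workcell import r
from scipy.spatial.transform import Rotation as Ro
def cap(n,save=None):
    c=r.camera(n)
    if save: cv2.imwrite('pics/'+save,c['frame'])
    np.savez(''+n+'.npz',**c)
    return c
def ray(c,u,v):
    R=np.array(c['R']);t=np.array(c['t'])
    d=R.T@np.array([(u-c['cx'])/c['fx'],(v-c['cy'])/c['fy'],1.]);o=-R.T@t
    return o,d
def onz(c,u,v,z):
    o,d=ray(c,u,v); return o+d*(z-o[2])/d[2]
def dep(c,u,v):
    o,d=ray(c,u,v); return o+d*c['depth'][int(v),int(u)]
def proj(c,X):
    p=np.array(c['R'])@np.array(X)+np.array(c['t']); return c['fx']*p[0]/p[2]+c['cx'],c['fy']*p[1]/p[2]+c['cy']
def st():
    s=r.state(); M=Ro.from_rotvec(s['orientation']).as_matrix()
    print('t',round(s['t'],2),'tcp',np.round(s['eef_pos'],1),'grip',round(s['grip_width'],1),'F',np.round(s['force'],1),'q',np.round(s['q'],3));print(np.round(M,3)); return s,M
E
python3 - <<'E'
from h import *
st()
for n in('top','side'):
    c=cap(n,n+'0.png'); print(n,c['fx'],c['cx'],c['cy'],np.round(c['R'],3).tolist(),np.round(c['t'],1), -np.array(c['R']).T@np.array(c['t']))
E
```

```text
pics
t 0.0 tcp [ 240.9 -603.3  302.8] grip 85.7 F [-0.8 -0.3  0.8] q [-1.365  0.246  1.559 -0.     1.339 -0.174]
[[-0.     0.371 -0.929]
 [ 0.002 -0.929 -0.371]
 [-1.    -0.002 -0.   ]]
top 398.0231182623718 322.7068144157963 204.95058085414553 [[0.012, -1.0, -0.002], [-0.997, -0.012, -0.081], [0.081, 0.003, -0.997]] [ -31.3  516.3 1432.2] [ 398.83132281  -29.90446342 1469.28452641]
side 435.9625265167818 326.2337712875975 189.53716948933666 [[-0.863, -0.505, -0.004], [-0.248, 0.43, -0.868], [0.44, -0.748, -0.496]] [ 452.9  276.8 1059.2] [ -7.15329056 902.63922464 767.27235238]
```

View pics/top0.png

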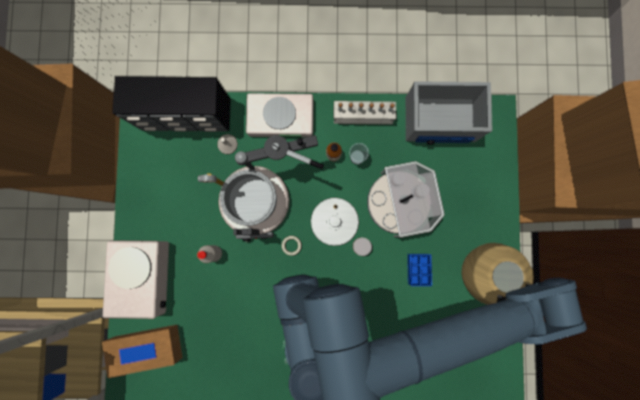

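View pics/side0.png

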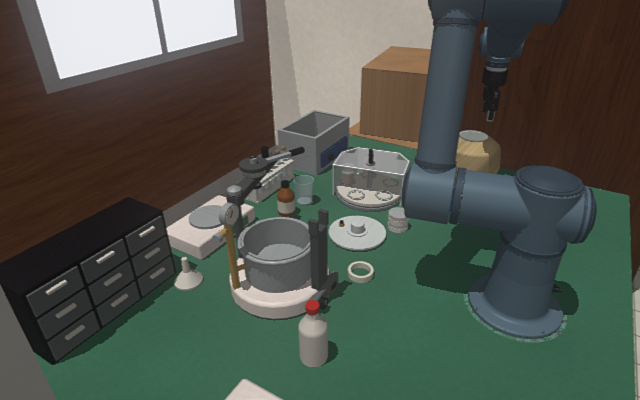

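```bash
python3 - <<'E'
from h import *
for n,b in(('top',(190,120,270,140)),('side',(210,130,210,180))):
    f=cv2.imread(f'pics/{n}0.png'); x,y,w,h=b
    k=min(800/w,600/h); cv2.imwrite(f'pics/{n}0z.png',cv2.resize(f[y:y+h,x:x+w],None,fx=k,fy=k,interpolation=cv2.INTER_CUBIC)); print(k)
E
```

```text
2.962962962962963
3.3333333333333335
```

View pics/top0z.png

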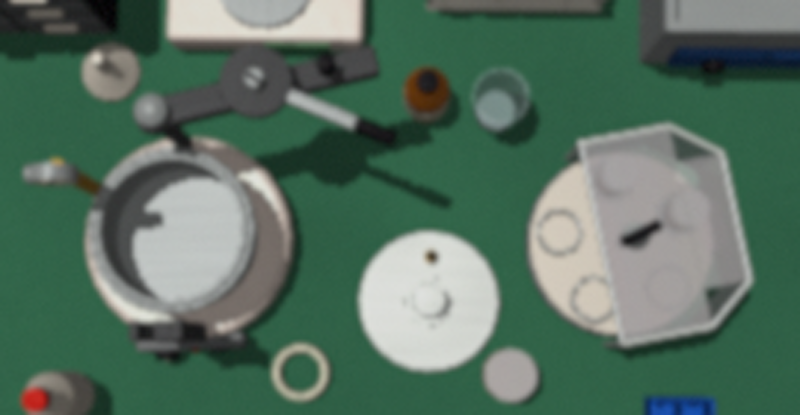

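View pics/side0z.png

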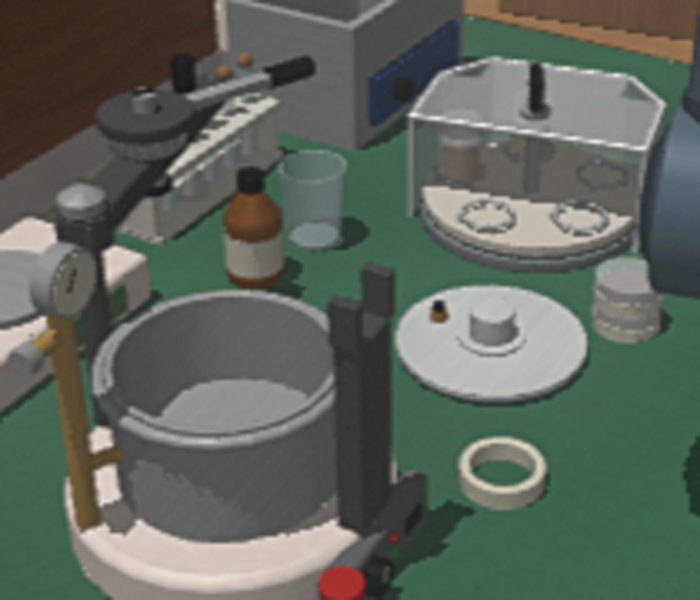

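```bash
python3 - <<'E'
from h import *
c=dict(np.load('top.npz'))
v,u=np.mgrid[0:400,0:640]
R=c['R'];o=-R.T@c['t']
d=np.stack([(u-c['cx'])/c['fx'],(v-c['cy'])/c['fy'],np.ones(u.shape)],-1)
P=o+(d*c['depth'][...,None].astype(float))@R
np.save('P.npy',P)
def show(z0,z1,b,name):
    x0,y0,x1,y1=b
    p=P[y0:y1,x0:x1].reshape(-1,3);m=(p[:,2]>z0)&(p[:,2]<z1);q=p[m]
    (cx,cy),w,a=cv2.minAreaRect(q[:,:2].astype(np.float32))
    (ex,ey),er=cv2.minEnclosingCircle(q[:,:2].astype(np.float32))
    print(name,len(q),'mean',q.mean(0).round(1),'rect',round(cx,1),round(cy,1),np.round(w,1),round(a,1),'circ',round(ex,1),round(ey,1),round(er,1))
show(143,156,(215,165,295,240),'rim')
show(5,20,(305,190,365,250),'liddisc')
show(25,50,(325,205,350,235),'boss')
show(155,170,(380,180,430,225),'knob')
show(240,300,(225,120,260,165),'hinge')
show(240,300,(225,220,270,245),'fork')
show(225,320,(195,165,232,200),'pipe')
show(215,300,(270,130,330,170),'bridge/handle')
show(250,290,(290,130,310,150),'bknob')
for (n,b) in (('stand',(365,155,450,240)),):
    x0,y0,x1,y1=b
    print(P[y0:y1:4,x0:x1:4,2].astype(int))
cv2.imwrite('pics/hz.png',cv2.resize(np.clip(P[120:260,190:460,2]*0.85,0,255).astype(np.uint8),None,fx=2.96,fy=2.96,interpolation=cv2.INTER_NEAREST))
E
```

```text
rim 713 mean [531.9 225.9 148.7] rect 536.0 233.5 [204.3 187.3] 54.7 circ 521.3 226.1 117.3
liddisc 1663 mean [459.6 -68.3  13.8] rect 465.4 -69.1 [217.2 217.9] 0.6 circ 468.9 -62.3 143.3
boss 104 mean [464.6 -67.   42.9] rect 478.1 -66.8 [36.1 76.6] 88.7 circ 478.1 -68.9 38.3
knob 60 mean [ 532.4 -300.5  164.5] rect 532.9 -301.3 [13.3 42.9] 27.3 circ 533.0 -301.4 21.9
hinge 194 mean [648.8 215.9 249.3] rect 651.6 210.7 [37.7 75.9] 13.3 circ 652.9 211.5 39.2
fork 51 mean [416.4 223.5 246.6] rect 416.7 221.6 [19. 55.] 4.3 circ 417.5 221.6 28.4
pipe 121 mean [575.3 325.9 270.2] rect 579.6 336.5 [26.6 63.8] 3.3 circ 577.6 336.8 33.5
bridge/handle 918 mean [672.3  68.4 259.7] rect 660.2 58.2 [113.  159.8] 5.0 circ 659.5 58.4 94.4
bknob 43 mean [691.4  47.9 276.6] rect 692.1 48.7 [18.1 17.5] 54.0 circ 693.3 48.7 9.8
[[  44    0   -2    0   -4    0    2   -2    3   -3   -1    4    2    5
     0   -2    1   -1   -5    4    0    7]
 [   3    0   -1    6    2   -3    0    4   -2    0    1   -1    5    0
  1469    8   -3    4    4    1    1   -5]
 [   2   -1   -1    3    2    2   -2   -1    6 
[... 1553 characters left out ...]
 -3   -4]
 [   3    1   16   26   32   33   31   31  119  120  120  114  119  122
   120  118    5   50  117    6   -1   -4]
 [   2   -4    0   13   28   32   33   32  120  117  117  115  117  123
   118  119   49  105    0    0    2    1]
 [  -2    0   -3    0   14   32   43   39  115  120  121  117  127  120
   117  118  124    5    1   -4    0    0]
 [   0   -6    5    0    5    0   18   29   34  117  124  118  120  118
   117    0    4    2    0    1    1   -1]
 [  -5    4    1    6    2   -2    0    9   88  116    3   -2   -1    0
     0   -4   -2    1    3    2    0    1]
 [  57    0   -8    2   -3    4    3    0    0    0    0    1    0   -1
    -1    3    3    0   -3   -4    1    7]]
```

View pics/hz.png

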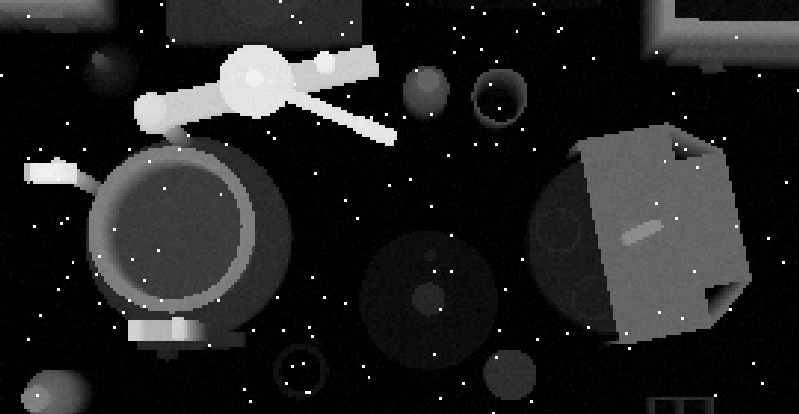

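```bash
cat >> h.py <<'E'
def cloud(c):
    D=cv2.medianBlur(c['depth'].astype(np.float32),3)
    v,u=np.mgrid[0:400,0:640]
    R=np.array(c['R']);o=-R.T@np.array(c['t'])
    d=np.stack([(u-c['cx'])/c['fx'],(v-c['cy'])/c['fy'],np.ones(u.shape)],-1)
    return o+(d*D[...,None].astype(float))@R
def blob(P,z0,z1,xy,rad,name=''):
    "points in height band near xy; largest component"
    m=((P[...,2]>z0)&(P[...,2]<z1)&(np.hypot(P[...,0]-xy[0],P[...,1]-xy[1])<rad)).astype(np.uint8)
    n,l,s,_=cv2.connectedComponentsWithStats(m)
    k=1+np.argmax(s[1:,4]);q=P[l==k]
    (cx,cy),w,a=cv2.minAreaRect(q[:,:2].astype(np.float32))
    print(name,len(q),'mean',q.mean(0).round(1),'med z',np.median(q[:,2]).round(1),'rect',round(cx,1),round(cy,1),np.round(w,1),round(a,1))
    return q
E
python3 - <<'E'
from h import *
c=dict(np.load('top.npz'));P=cloud(c)
blob(P,140,158,(525,225),100,'rim')
blob(P,60,80,(525,225),100,'floor')
blob(P,5,25,(465,-69),130,'liddisc')
blob(P,28,50,(465,-69),50,'boss')
blob(P,155,175,(533,-301),50,'knob')
blob(P,240,275,(650,230),40,'hinge')
q=blob(P,247,275,(680,117),50,'head')
blob(P,240,300,(416,222),40,'fork')
blob(P,200,300,(577,336),40,'pipe')
blob(P,266,300,(692,48),30,'bknob')
blob(P,225,300,(640,30),200,'all')
blob(P,20,45,(530,-220),80,'disc')
for uv in ((396,137),(385,131),(370,125),(292,97)):
    u=190+uv[0]/2.963;v=120+uv[1]/2.963
    print(uv,onz(c,u,v,262).round(1),P[int(v),int(u)].round(1))
for uv in ((581,143),(622,344),(668,124),(724,152),(751,282),(712,330)):
    u=190+uv[0]/2.963;v=120+uv[1]/2.963
    print('hood',uv,onz(c,u,v,118).round(1))
for uv in ((560,232),(595,298),(690,210),(615,180),(665,288)):
    u=190+uv[0]/2.963;v=120+uv[1]/2.963
    print('pk',uv,onz(c,u,v,34).round(1),onz(c,u,v,100).round(1))
E
```

```text
rim 740 mean [530.1 226.5 147.6] med z 147.8 rect 531.6 227.2 [186.7 186. ] 46.0
floor 1484 mean [534.1 233.   70.4] med z 70.2 rect 533.8 233.3 [155.  145.8] 1.5
liddisc 1634 mean [459.2 -67.5  14.6] med z 14.7 rect 460.3 -67.7 [170.7 169.5] 64.0
boss 96 mean [460.1 -67.   43.9] med z 44.4 rect 461.3 -66.3 [36. 36.] 0.8
knob 57 mean [ 532.5 -300.3  163.6] med z 164.3 rect 532.6 -300.7 [13.3 41.4] 27.2
hinge 163 mean [647.3 222.7 249.9] med z 253.1 rect 651.6 219.9 [36.7 59.2] 20.5
head 476 mean [673.  118.2 267.8] med z 268.0 rect 673.7 119.7 [79.4 74.4] 29.3
fork 24 mean [414.9 244.  245.5] med z 245.9 rect 414.9 244.4 [18.4  9.7] 0.5
pipe 128 mean [575.8 329.2 266.1] med z 273.1 rect 580.0 338.8 [26.8 67.4] 2.3
bknob 38 mean [692.9  47.9 277.9] med z 278.8 rect 693.3 48.3 [18.1 16.9] 45.6
all 1281 mean [668.2 101.5 256.4] med z 265.7 rect 673.1 99.3 [256.7 108.5] 85.9
disc 843 mean [ 528.1 -235.    31.4] med z 31.3 rect 531.4 -231.1 [157.2  84. ] 11.9
(396, 137) [616.2 -27.4 262. ] [617.9 -25.3 256.6]
(385, 131) [622.3 -15.9 262. ] [621.1 -13.1 271.9]
(370, 125) [ 6.285e+02 -3.000e-01  2.620e+02] [627.3   2.2 271.1]
(292, 97) [656.9  81.1 262. ] [658.1  82.4 267.1]
hood (581, 143) [ 637.6 -241.3  118. ]
hood (622, 344) [ 406.1 -287.9  118. ]
hood (668, 124) [ 661.  -342.1  118. ]
hood (724, 152) [ 629.  -406.7  118. ]
hood (751, 282) [ 478.8 -436.   118. ]
hood (712, 330) [ 423.3 -390.8  118. ]
pk (560, 232) [ 542.2 -228.7   34. ] [ 535.6 -219.6  100. ]
pk (595, 298) [ 462.  -271.3   34. ] [ 459.1 -260.2  100. ]
pk (690, 210) [ 571.1 -387.7   34. ] [ 563.2 -371.3  100. ]
pk (615, 180) [ 607.  -296.1   34. ] [ 597.5 -283.9  100. ]
pk (665, 288) [ 475.2 -356.5   34. ] [ 471.7 -341.5  100. ]
```

```bash
cat >> h.py <<'E'
def rows(wps,step=0.045,start=None):
    "wps: (x,y,z grasp-point mm, psi deg, jaw, [nhold]); prints rows from the measured pose, rounded with feedback"
    s=r.state(); M=Ro.from_rotvec(s['orientation']).as_matrix()
    p=np.array(s['eef_pos'])/1000; p[2]-=.054
    psi=np.arctan2(M[1,1],M[0,1])
    out=[]
    for w in wps:
        tgt=np.array(w[:3])/1000; tp=np.radians(w[3]); dpsi=tp-psi
        dpsi=dpsi if len(w)>6 else (dpsi+np.pi)%(2*np.pi)-np.pi
        n=max(1,int(np.ceil(np.linalg.norm(tgt-p)/step)),int(np.ceil(abs(dpsi)/.149)))
        p0=p.copy();s0=psi
        for i in range(1,n+1):
            g=p0+(tgt-p0)*i/n-p; c,sn=np.cos(psi),np.sin(psi)
            d=np.round([-g[2],c*g[0]+sn*g[1],sn*g[0]-c*g[1]],3)
            rl=round(-(s0+dpsi*i/n-psi),2); rl=max(-.15,min(.15,rl))
            out.append([*map(float,d),float(rl),w[4]])
            p=p+np.array([c*d[1]+sn*d[2],sn*d[1]-c*d[2],-d[0]]); psi-=rl
        for _ in range(w[5] if len(w)>5 else 0): out.append([0,0,0,0,w[4]])
    for i in range(0,len(out),8): print('[',', '.join('[%g,%g,%g,%g,%g]'%tuple(x) for x in out[i:i+8]),']')
    print('end',p*1000,np.degrees(psi))
E
python3 - <<'E'
from h import *
rows([(532.5,-300.5,230,-154,60),(532.5,-300.5,150,-154,60)])
E
```

```text
[ [0.002,-0.016,-0.035,0.14,60], [0.001,-0.02,-0.032,0.13,60], [0.002,-0.025,-0.029,0.14,60], [0.002,-0.028,-0.026,0.13,60], [0.002,-0.031,-0.022,0.14,60], [0.001,-0.035,-0.017,0.14,60], [0.002,-0.036,-0.012,0.13,60], [0.002,-0.037,-0.008,0.14,60] ]
[ [0.001,-0.038,-0.002,0.13,60], [0.002,-0.039,0.003,0.14,60], [0.002,-0.037,0.008,0.14,60], [0.04,0,-0,-0,60], [0.04,0,-0,-0,60] ]
end [ 532.49121826 -300.41395788  149.89184604] -154.1822053959357
```

arm_command --plan '[[[0.002, -0.016, -0.035, 0.14, 60], [0.001, -0.02, -0.032, 0.13, 60], [0.002, -0.025, -0.029, 0.14, 60], [0.002, -0.028, -0.026, 0.13, 60], [0.002, -0.031, -0.022, 0.14, 60], [0.001, -0.035, -0.017, 0.14, 60], [0.002, -0.036, -0.012, 0.13, 60], [0.002, -0.037, -0.008, 0.14, 60]]]'

```text
t: 0.9
eef_pos: [453.7, -382.3, 289.4]
orientation: [-1.805, 0.675, 1.806]
force: [0.3, -0.3, -0.7]
grip_width: 51.4
```

arm_command --plan '[[[0.001, -0.038, -0.002, 0.13, 60], [0.002, -0.039, 0.003, 0.14, 60], [0.002, -0.037, 0.008, 0.14, 60], [0, 0, 0, 0, 60], [0, 0, 0, 0, 60]]]'

```text
t: 1.4
eef_pos: [532.7, -300.2, 284.3]
orientation: [-1.534, 0.96, 1.536]
force: [-0.5, -0.9, 0.5]
grip_width: 50.7
```

```bash
python3 - <<'E'
from h import *
st()
rows([(532.5,-300.5,150,-154,60)])
c=cap('side','side1.png')
E
```

```text
t 1.4 tcp [ 532.7 -300.2  284.3] grip 50.7 F [-0.5 -0.9  0.5] q [-0.698  0.175  1.677 -0.     1.291  1.99 ]
[[-0.001 -0.899 -0.438]
 [ 0.    -0.438  0.899]
 [-1.     0.001  0.001]]
[ [0.04,0,-0,-0,60], [0.04,0,-0,-0,60] ]
end [ 532.69312561 -300.16248056  150.33447098] -154.01558841186505
```

View pics/side1.png

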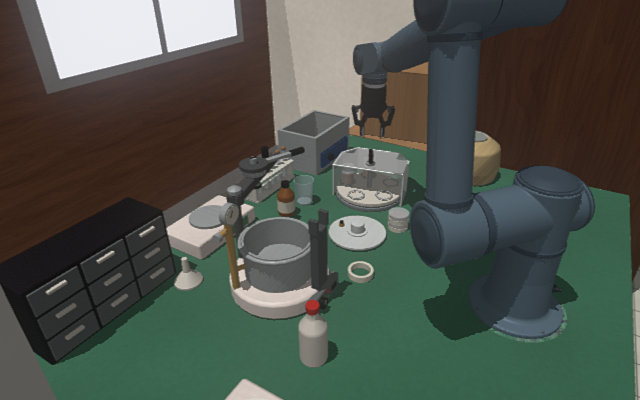

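arm_command --plan '[[[0.04, 0, 0, 0, 60], [0.04, 0, 0, 0, 30], [0, 0, 0, 0, 0], [0, 0, 0, 0, 0], [0, 0, 0, 0, 0], [0, 0, 0, 0, 0], [0, 0, 0, 0, 0]]]' --squeeze 30

```text
t: 2.15
eef_pos: [531.7, -299.6, 202.2]
orientation: [-1.528, 0.958, 1.534]
force: [7.5, 1.8, -20.5]
grip_width: 14.4
```

arm_command --plan '[[[0, 0, 0, -0.08, 0], [0, 0, 0, -0.14, 0], [0, 0, 0, -0.14, 0], [0, 0, 0, -0.14, 0], [0, 0, 0, -0.14, 0], [0, 0, 0, -0.14, 0], [0, 0, 0, -0.14, 0]]]'

```text
t: 2.85
eef_pos: [530.7, -301.0, 202.2]
orientation: [-2.114, 0.206, 2.122]
force: [3.2, -4.9, -20.1]
grip_width: 14.3
```

arm_command --plan '[[[0, 0, 0, -0.14, 0], [0, 0, 0, -0.14, 0], [0, 0, 0, -0.14, 0], [0, 0, 0, -0.14, 0], [0, 0, 0, -0.07, 0], [0, 0, 0, 0, 0]]]'

```text
t: 3.45
eef_pos: [530.8, -302.2, 202.2]
orientation: [1.981, 0.433, -1.987]
force: [3.1, -8.9, -23.5]
grip_width: 14.4
```

```bash
python3 - <<'E'
from h import *
st()
c=cap('side'); f=c['frame'][130:230,300:440]; cv2.imwrite('pics/side2.png',cv2.resize(f,None,fx=5,fy=5,interpolation=cv2.INTER_CUBIC))
c=cap('top'); f=c['frame'][140:250,350:460]; cv2.imwrite('pics/top2.png',cv2.resize(f,None,fx=5,fy=5,interpolation=cv2.INTER_CUBIC))
E
```

```text
t 3.45 tcp [ 530.8 -302.2  202.2] grip 14.4 F [  3.1  -8.9 -23.5] q [-0.702  0.265  1.731 -0.003  1.147  0.44 ]
[[-0.003  0.417 -0.909]
 [-0.001 -0.909 -0.417]
 [-1.    -0.     0.003]]
```

View pics/side2.png

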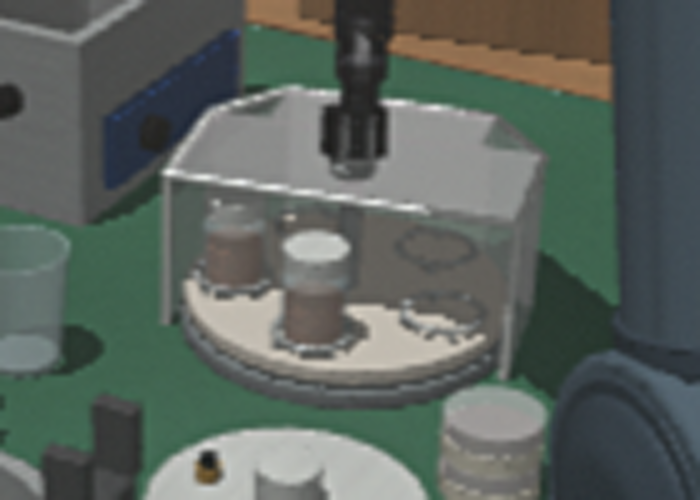

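View pics/top2.png

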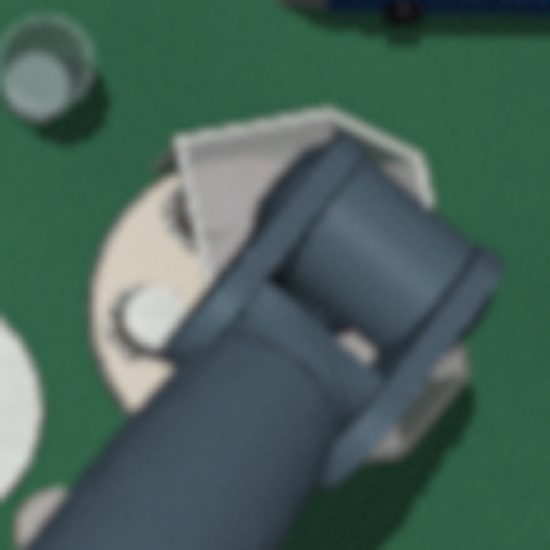

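```bash
python3 - <<'E'
from h import *
c=dict(np.load('top.npz'));P=cloud(c)
print(onz(c,380,203.6,100))
q=blob(P,85,112,(517,-224),40,'cap')
x=np.array([.197,-.98]);print(np.array([532.5,-300.5])-78*x)
s=dict(np.load('side.npz'));f=s['frame'][165:200,330:400];cv2.imwrite('pics/side2z.png',cv2.resize(f,None,fx=11,fy=11,interpolation=cv2.INTER_CUBIC))
for a in (29,317,101):
  X=[532.5+78*np.cos(np.radians(a)),-300.5+78*np.sin(np.radians(a)),100];print(a,proj(s,X))
E
```

```text
[ 517.22181555 -223.04140551  100.        ]
cap 114 mean [ 521.8 -222.8  100. ] med z 101.0 rect 523.1 -222.6 [34.3 40.7] 55.0
[ 517.134 -224.06 ]
29 (np.float64(346.07209205662383), np.float64(168.26369408741087))
317 (np.float64(361.0682489647101), np.float64(158.8164752927769))
101 (np.float64(363.1700160396358), np.float64(178.82505225401815))
```

View pics/side2z.png

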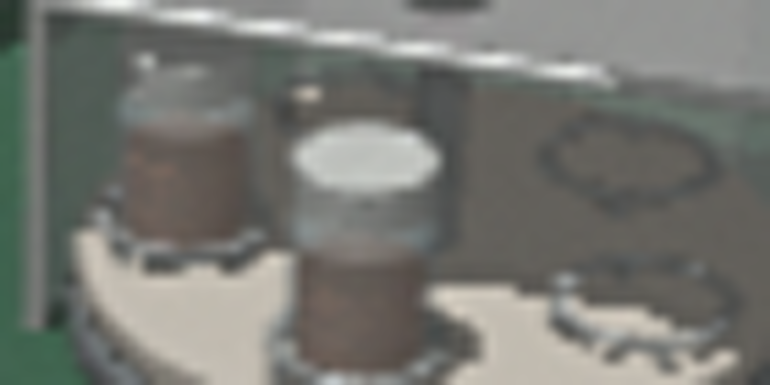

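```bash
python3 - <<'E'
from h import *
rows([(531,-302,148,-65.4,45,2),(531,-302,210,-65.4,100),(518,-223.5,200,11.4,100),(518,-223.5,88,11.4,100)],step=.04)
E
```

```text
[ [0,-0,-0,-0,45], [0,0,0,0,45], [0,0,0,0,45], [-0.031,-0,-0,-0,100], [-0.031,-0,-0,-0,100], [0.001,-0.009,-0.002,-0.15,100], [0.001,-0.008,-0.004,-0.15,100], [0.001,-0.007,-0.005,-0.15,100] ]
[ [0.002,-0.007,-0.005,-0.15,100], [0.001,-0.005,-0.007,-0.14,100], [0.001,-0.005,-0.008,-0.15,100], [0.001,-0.004,-0.008,-0.15,100], [0.001,-0.002,-0.008,-0.15,100], [0.001,-0.001,-0.009,-0.15,100], [0.037,-0,-0,-0,100], [0.038,-0,-0,-0,100] ]
[ [0.037,-0,-0,-0,100] ]
end [ 518.04603888 -223.6975521    88.17070505] 11.350962807624303
```

arm_command --plan '[[[0, 0, 0, 0, 45], [0, 0, 0, 0, 45], [-0.011, 0, 0, 0, 45], [-0.025, 0, 0, 0, 100], [-0.026, 0, 0, 0, 100], [0.001, -0.009, -0.002, -0.15, 100], [0.001, -0.008, -0.004, -0.15, 100], [0.001, -0.007, -0.005, -0.15, 100]]]'

```text
t: 4.35
eef_pos: [529.2, -274.5, 266.9]
orientation: [1.694, 0.8, -1.69]
force: [0.1, 0.4, -0.5]
grip_width: 85.2
```

arm_command --plan '[[[0.002, -0.007, -0.005, -0.15, 100], [0.001, -0.005, -0.007, -0.14, 100], [0.001, -0.005, -0.008, -0.15, 100], [0.001, -0.004, -0.008, -0.15, 100], [0.001, -0.002, -0.008, -0.15, 100], [0.001, -0.001, -0.009, -0.15, 100], [0, 0, 0, 0, 100], [0, 0, 0, 0, 100]]]'

```text
t: 5.15
eef_pos: [520.3, -222.6, 258.7]
orientation: [1.063, 1.293, -1.063]
force: [0.2, -0.2, 0.1]
grip_width: 85.5
```

```bash
python3 - <<'E'
from h import *
st()
c=cap('side'); f=c['frame'][130:230,300:440]; cv2.imwrite('pics/side3.png',cv2.resize(f,None,fx=5,fy=5,interpolation=cv2.INTER_CUBIC))
c=cap('top'); f=c['frame'][140:250,350:460]; cv2.imwrite('pics/top3.png',cv2.resize(f,None,fx=5,fy=5,interpolation=cv2.INTER_CUBIC))
rows([(518,-223.5,88,11.4,100)],step=.04)
E
```

```text
t 5.15 tcp [ 520.3 -222.6  258.7] grip 85.5 F [ 0.2 -0.2  0.1] q [-0.605  0.094  1.815 -0.     1.23  -0.801]
[[ 0.002  0.981  0.195]
 [-0.002  0.195 -0.981]
 [-1.     0.002  0.002]]
[ [0.039,-0.001,0,-0,100], [0.038,-0,0,-0,100], [0.039,-0.001,0,-0,100] ]
end [ 518.1683443  -223.223865     87.97852718] 11.269916901383409
```

View pics/side3.png

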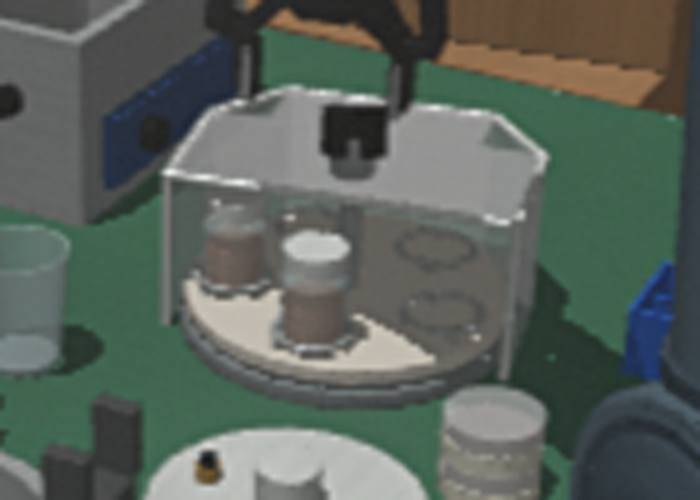

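View pics/top3.png

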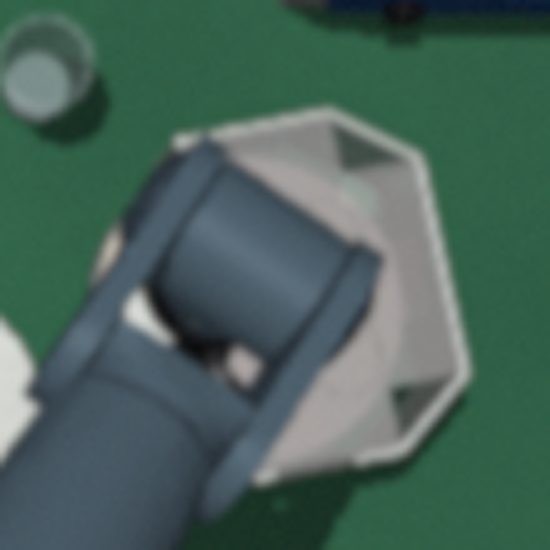

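arm_command --plan '[[[0.039, -0.001, 0, 0, 100], [0.038, -0.001, 0, 0, 100], [0.039, -0.001, 0, 0, 100], [0, 0, 0, 0, 30], [0, 0, 0, 0, 30], [0, 0, 0, 0, 30], [0, 0, 0, 0, 30], [0, 0, 0, 0, 30]]]' --squeeze 30

```text
t: 6.05
eef_pos: [518.4, -224.0, 143.8]
orientation: [1.061, 1.291, -1.06]
force: [0.7, 0.2, 5.9]
grip_width: 43.1
```

```bash
python3 - <<'E'
from h import *
st()
c=cap('side'); f=c['frame'][130:230,300:440]; cv2.imwrite('pics/side4.png',cv2.resize(f,None,fx=5,fy=5,interpolation=cv2.INTER_CUBIC))
E
```

```text
t 6.05 tcp [ 518.4 -224.   143.8] grip 43.1 F [0.7 0.2 5.9] q [-0.609  0.248  1.876 -0.     1.012 -0.807]
[[ 0.005  0.98   0.198]
 [-0.003  0.198 -0.98 ]
 [-1.     0.004  0.004]]
```

View pics/side4.png

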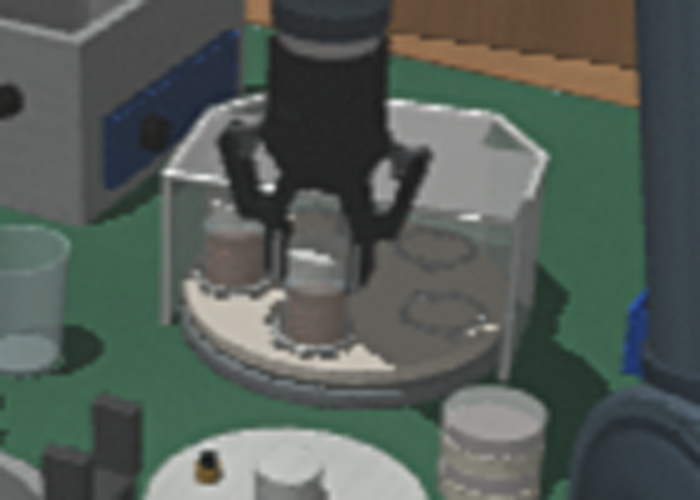

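```bash
python3 - <<'E'
from h import *
rows([(518.4,-224,240,11.4,30),(516.8,264,242,20,30),(516.8,264,200,20,30),(516.8,264,140,20,30)],step=.042)
E
```

```text
[ [-0.038,-0,-0,0,30], [-0.037,-0,-0,0,30], [-0.038,-0,-0,0,30], [-0.037,-0,-0,0,30], [-0,0.008,-0.04,-0.01,30], [-0,0.008,-0.04,-0.02,30], [-0.001,0.009,-0.039,-0.01,30], [0,0.01,-0.04,-0.01,30] ]
[ [0,0.01,-0.039,-0.01,30], [-0,0.01,-0.04,-0.02,30], [-0,0.011,-0.039,-0.01,30], [-0,0.011,-0.039,-0.01,30], [-0.001,0.012,-0.039,-0.01,30], [0,0.013,-0.038,-0.02,30], [0,0.013,-0.039,-0.01,30], [-0,0.013,-0.038,-0.01,30] ]
[ [0.042,-0,-0,-0,30], [0.03,-0,-0,-0,30], [0.03,-0,-0,-0,30] ]
end [516.95841681 263.58972101 139.83421724] 19.997655692627813
```

arm_command --plan '[[[-0.02, 0, 0, 0, 30], [-0.03, 0, 0, 0, 30], [-0.035, 0, 0, 0, 30], [-0.035, 0, 0, 0, 30], [-0.03, 0, 0, 0, 30], [0, 0.008, -0.04, -0.01, 30], [0, 0.008, -0.04, -0.02, 30], [0, 0.009, -0.039, -0.01, 30]]]'

```text
t: 6.9
eef_pos: [515.8, -100.0, 291.6]
orientation: [1.032, 1.312, -1.031]
force: [0.8, 0.1, -1.3]
grip_width: 43.1
```

arm_command --plan '[[[0, 0.01, -0.04, -0.01, 30], [0, 0.01, -0.039, -0.01, 30], [0, 0.01, -0.04, -0.02, 30], [0, 0.011, -0.039, -0.01, 30], [0, 0.011, -0.039, -0.01, 30], [0, 0.012, -0.039, -0.01, 30], [0, 0.013, -0.038, -0.02, 30], [0, 0.013, -0.039, -0.01, 30]]]'

```text
t: 7.7
eef_pos: [515.3, 226.2, 291.4]
orientation: [0.956, 1.35, -0.955]
force: [1.1, -0.1, -1.8]
grip_width: 43.1
```

arm_command --plan '[[[0, 0.013, -0.03, -0.01, 30], [0, 0, -0.008, 0, 30], [0, 0, 0, 0, 30]]]'

```text
t: 8.0
eef_pos: [514.7, 265.4, 291.0]
orientation: [0.947, 1.355, -0.947]
force: [-0.7, -0.6, -0.7]
grip_width: 43.4
```

```bash
python3 - <<'E'
from h import *
st()
c=cap('side','side5.png')
rows([(516.8,264,142,20,30),(516.8,264,131,20,30)],step=.042)
E
```

```text
t 8.0 tcp [514.7 265.4 291. ] grip 43.4 F [-0.7 -0.6 -0.7] q [ 0.281  0.093  1.754 -0.     1.295 -0.07 ]
[[-0.     0.939  0.344]
 [-0.     0.344 -0.939]
 [-1.    -0.     0.   ]]
[ [0.032,0.001,0,0,30], [0.031,0,0.001,0,30], [0.032,0.001,0,0,30], [0.011,-0,0,0,30] ]
end [517.17244661 264.20631398 130.92641222] 20.029736381604923
```

View pics/side5.png

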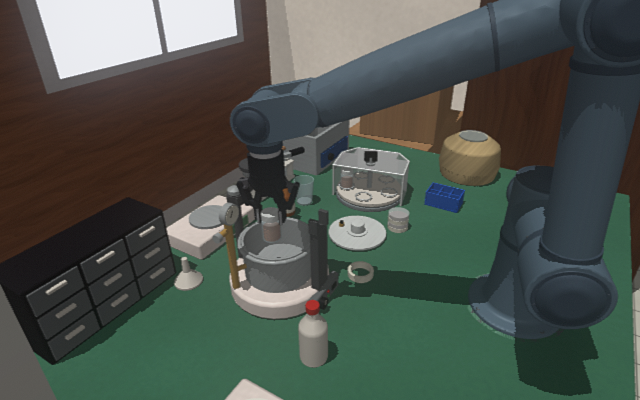

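arm_command --plan '[[[0.032, 0.001, 0, 0, 30], [0.031, 0, 0.001, 0, 30], [0.03, 0.001, 0, 0, 30], [0.01, 0, 0, 0, 30], [0.002, 0, 0, 0, 30], [0.001, 0, 0, 0, 30], [0, 0, 0, 0, 30]]]'

```text
t: 8.75
eef_pos: [518.4, 264.4, 186.6]
orientation: [0.95, 1.352, -0.947]
force: [-0.0, -0.4, -1.3]
grip_width: 43.0
```

arm_command --plan '[[[0.002, 0, 0, 0, 30], [0.001, 0, 0, 0, 30], [0, 0, 0, 0, 30]]]'

```text
t: 9.05
eef_pos: [518.3, 264.7, 183.8]
orientation: [0.949, 1.353, -0.947]
force: [-1.5, 0.2, 5.1]
grip_width: 43.2
```

arm_command --plan '[[[0, 0, 0, 0, 66], [0, 0, 0, 0, 66], [-0.01, 0, 0, 0, 66], [-0.03, 0, 0, 0, 66], [-0.035, 0, 0, 0, 66], [-0.035, 0, 0, 0, 66], [0, 0, 0, 0, 66]]]'

```text
t: 9.75
eef_pos: [519.9, 265.2, 299.1]
orientation: [0.955, 1.347, -0.94]
force: [0.3, 0.3, 0.4]
grip_width: 56.7
```

```bash
python3 - <<'E'
from h import *
st()
c=cap('side'); f=c['frame'][180:320,210:360]; cv2.imwrite('pics/side6.png',cv2.resize(f,None,fx=4,fy=4,interpolation=cv2.INTER_CUBIC))
rows([(520,0,215,0,66),(532.5,-300.5,215,-65,60),(532.5,-300.5,153,-65,60)],step=.048)
E
```

```text
t 9.75 tcp [519.9 265.2 299.1] grip 56.7 F [0.3 0.3 0.4] q [ 0.278  0.091  1.741  0.     1.298 -0.072]
[[ 0.011  0.94   0.342]
 [ 0.003  0.342 -0.94 ]
 [-1.     0.012  0.001]]
[ [0.004,-0.015,0.042,0.06,66], [0.005,-0.012,0.042,0.06,66], [0.004,-0.01,0.043,0.05,66], [0.005,-0.008,0.043,0.06,66], [0.004,-0.005,0.044,0.06,66], [0.005,-0.002,0.044,0.06,66], [-0,0.002,0.038,0.14,60], [-0,0.006,0.037,0.14,60] ]
[ [-0,0.012,0.035,0.15,60], [-0,0.017,0.034,0.14,60], [-0,0.022,0.031,0.14,60], [-0,0.026,0.027,0.14,60], [-0,0.029,0.024,0.14,60], [-0,0.032,0.019,0.14,60], [0.031,0,0,0,60], [0.031,0,0,0,60] ]
end [ 532.58315857 -300.25880282  152.9369951 ] -64.79691448430955
```

View pics/side6.png

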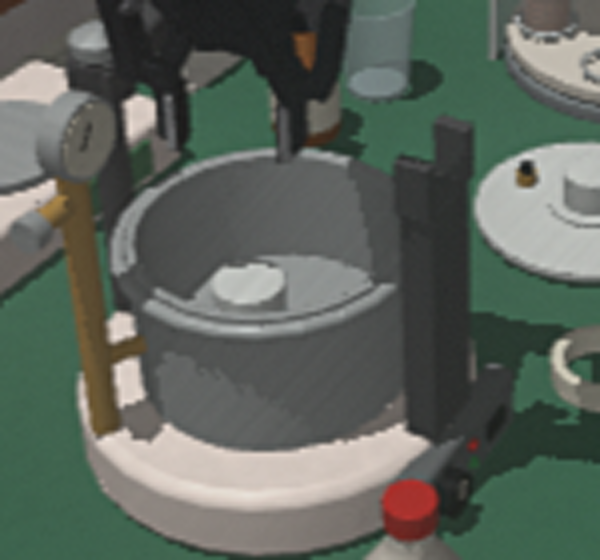

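arm_command --plan '[[[0, -0.015, 0.042, 0.06, 66], [0, -0.012, 0.042, 0.06, 66], [0.004, -0.01, 0.043, 0.05, 66], [0.005, -0.008, 0.043, 0.06, 66], [0.008, -0.005, 0.044, 0.06, 66], [0.01, -0.002, 0.044, 0.06, 66], [0, 0.002, 0.038, 0.14, 60], [0, 0.006, 0.037, 0.14, 60]]]'

```text
t: 10.6
eef_pos: [520.6, -77.0, 263.3]
orientation: [1.417, 1.062, -1.42]
force: [0.2, 0.1, 1.1]
grip_width: 51.0
```

arm_command --plan '[[[0, 0.012, 0.035, 0.15, 60], [0, 0.017, 0.034, 0.14, 60], [0, 0.022, 0.031, 0.14, 60], [0, 0.026, 0.027, 0.14, 60], [0, 0.029, 0.024, 0.14, 60], [0, 0.032, 0.019, 0.14, 60], [0, 0, 0, 0, 60]]]'

```text
t: 11.3
eef_pos: [530.4, -304.2, 263.7]
orientation: [1.98, 0.437, -1.983]
force: [-0.2, -0.0, 0.3]
grip_width: 51.3
```

```bash
python3 - <<'E'
from h import *
st()
rows([(532,-301,153,-65,60)],step=.04)
c=cap('side'); f=c['frame'][130:230,300:440]; cv2.imwrite('pics/side7.png',cv2.resize(f,None,fx=5,fy=5,interpolation=cv2.INTER_CUBIC))
E
```

```text
t 11.3 tcp [ 530.4 -304.2  263.7] grip 51.3 F [-0.2 -0.   0.3] q [-7.060e-01  1.950e-01  1.693e+00 -1.000e-03  1.255e+00  4.310e-01]
[[-0.001  0.42  -0.907]
 [ 0.    -0.907 -0.42 ]
 [-1.    -0.001  0.001]]
[ [0.028,-0.001,-0.001,-0,60], [0.029,-0.001,-0.002,-0,60] ]
end [ 532.28432001 -301.15377998  152.69533733] -65.13893215872727
```

View pics/side7.png

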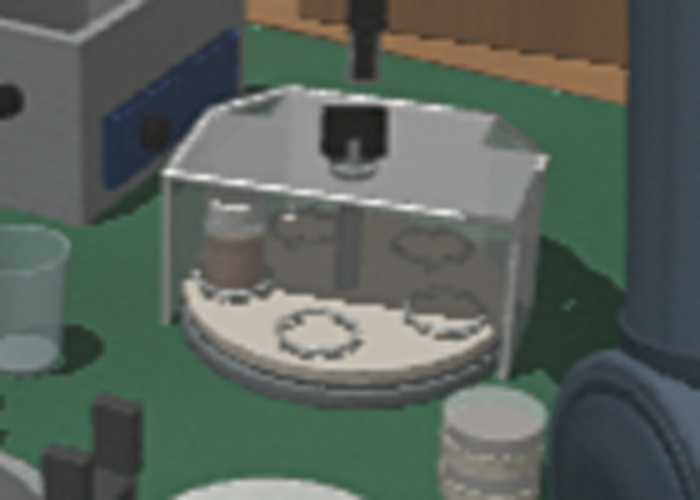

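arm_command --plan '[[[0.028, -0.001, -0.001, 0, 60], [0.029, -0.001, -0.002, 0, 40], [0, 0, 0, 0, 0], [0, 0, 0, 0, 0], [0, 0, 0, 0, 0], [0, 0, 0, 0, 0], [0, 0, 0, -0.08, 0], [0, 0, 0, -0.14, 0]]]'

```text
t: 12.15
eef_pos: [533.3, -299.9, 206.3]
orientation: [1.835, 0.626, -1.834]
force: [9.5, -18.1, -18.7]
grip_width: 14.2
```

arm_command --plan '[[[0, 0, 0, -0.14, 0], [0, 0, 0, -0.14, 0], [0, 0, 0, -0.14, 0], [0, 0, 0, -0.14, 0], [0, 0, 0, -0.14, 0], [0, 0, 0, -0.14, 0], [0, 0, 0, -0.14, 0], [0, 0, 0, -0.06, 0]]]'

```text
t: 12.95
eef_pos: [532.6, -299.6, 206.2]
orientation: [1.105, 1.264, -1.113]
force: [5.0, -17.0, -16.3]
grip_width: 14.3
```

arm_command --plan '[[[0, 0, 0, 0, 0], [0, 0, 0, 0, 45], [0, 0, 0, 0, 45], [-0.015, 0, 0, 0, 45], [-0.025, 0, 0, 0, 100], [-0.02, 0, 0, 0, 100], [0, 0, 0, 0, 100]]]'

```text
t: 13.65
eef_pos: [534.7, -298.2, 273.3]
orientation: [1.112, 1.259, -1.111]
force: [-0.5, -0.6, 1.3]
grip_width: 79.9
```

```bash
python3 - <<'E'
from h import *
st()
s=cap('side'); f=s['frame'][130:230,300:440]; cv2.imwrite('pics/side8.png',cv2.resize(f,None,fx=5,fy=5,interpolation=cv2.INTER_CUBIC))
for a in (96,101,106):
  X=[532.5+78*np.cos(np.radians(a)),-300.5+78*np.sin(np.radians(a)),100];u,v=proj(s,X);print(a,(u-300)*5,(v-130)*5)
c=cap('top');P=cloud(c);blob(P,85,112,(517,-224),40,'cap')
rows([(517.6,-223.9,200,11.4,100),(517.6,-223.9,89,11.4,100)],step=.04)
E
```

```text
t 13.65 tcp [ 534.7 -298.2  273.3] grip 79.9 F [-0.5 -0.6  1.3] q [-0.694  0.183  1.688  0.     1.262 -0.824]
[[ 0.007  0.992  0.13 ]
 [-0.005  0.13  -0.992]
 [-1.     0.006  0.006]]
96 305.77815886127723 242.29521400597363
101 315.85008019817906 244.12526127009073
106 326.19193272919944 245.54661398639055
cap 109 mean [ 522.1 -222.9  100.5] med z 101.0 rect 523.2 -222.4 [33.3 42. ] 51.6
[ [0.007,-0.003,-0.037,-0.03,100], [0.008,-0.002,-0.038,-0.04,100], [0.037,0,0,0,100], [0.037,0,0,0,100], [0.037,0,0,0,100] ]
end [ 517.5367921  -223.81976068   88.86907483] 11.438566733007427
```

View pics/side8.png

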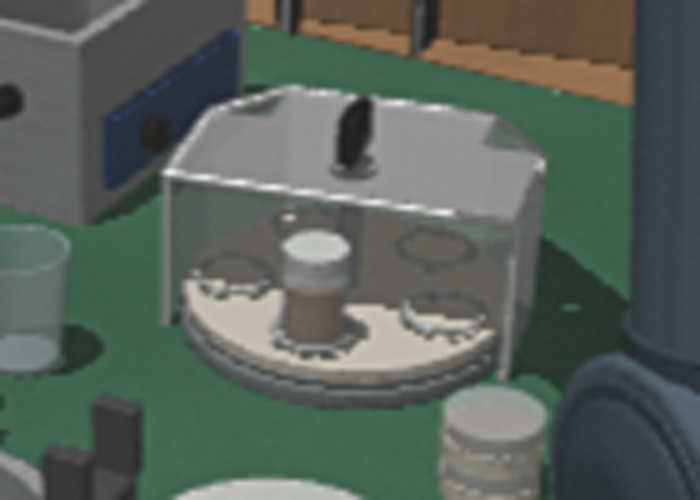

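arm_command --plan '[[[0.007, -0.003, -0.037, -0.03, 100], [0.008, -0.002, -0.038, -0.04, 100], [0.037, 0, 0, 0, 100], [0.02, 0, 0, 0, 100], [0, 0, 0, 0, 100]]]'

```text
t: 14.25
eef_pos: [514.9, -222.0, 191.1]
orientation: [1.062, 1.307, -1.063]
force: [-0.4, -0.3, -0.7]
grip_width: 85.4
```

```bash
python3 - <<'E'
from h import *
st()
rows([(517.6,-223.9,89,11.4,100)],step=.04)
E
```

```text
t 14.25 tcp [ 514.9 -222.   191.1] grip 85.4 F [-0.4 -0.3 -0.7] q [-0.609  0.173  1.863  0.     1.115 -0.809]
[[-0.008  0.98   0.198]
 [ 0.006  0.198 -0.98 ]
 [-1.    -0.007 -0.007]]
[ [0.024,0.001,0.001,0,100], [0.024,0.001,0.001,0,100] ]
end [ 517.28472222 -223.53935284   89.12991422] 11.443565704810378
```

arm_command --plan '[[[0.024, 0.001, 0.001, 0, 100], [0.024, 0.001, 0.001, 0, 100], [0, 0, 0, 0, 30], [0, 0, 0, 0, 30], [0, 0, 0, 0, 30], [0, 0, 0, 0, 30], [0, 0, 0, 0, 30]]]' --squeeze 30

```text
t: 14.95
eef_pos: [520.6, -226.3, 149.8]
orientation: [1.061, 1.294, -1.061]
force: [-1.0, 0.4, 6.1]
grip_width: 43.0
```

```bash
python3 - <<'E'
from h import *
st()
s=cap('side'); f=s['frame'][130:230,300:440]; cv2.imwrite('pics/side9.png',cv2.resize(f,None,fx=5,fy=5,interpolation=cv2.INTER_CUBIC))
rows([(517.5,-224,237,11.4,30),(545,189,237,20,30)],step=.042)
E
```

```text
t 14.95 tcp [ 520.6 -226.3  149.8] grip 43.0 F [-1.   0.4  6.1] q [-0.61   0.246  1.865 -0.     1.027 -0.809]
[[ 0.003  0.98   0.198]
 [-0.002  0.198 -0.98 ]
 [-1.     0.002  0.002]]
[ [-0.035,-0.001,-0.001,0,30], [-0.036,-0,-0,0,30], [-0.035,-0.001,-0.001,0,30], [-0.035,-0.001,-0.001,0,30], [-0,0.011,-0.04,-0.01,30], [-0,0.011,-0.04,-0.02,30], [-0,0.012,-0.039,-0.01,30], [-0,0.013,-0.04,-0.02,30] ]
[ [-0,0.013,-0.039,-0.01,30], [-0,0.014,-0.039,-0.02,30], [-0,0.014,-0.039,-0.01,30], [-0,0.015,-0.038,-0.02,30], [-0,0.016,-0.039,-0.01,30], [-0,0.016,-0.038,-0.02,30] ]
end [545.3596996  189.15192579 236.82056743] 20.002862664260487
```

View pics/side9.png

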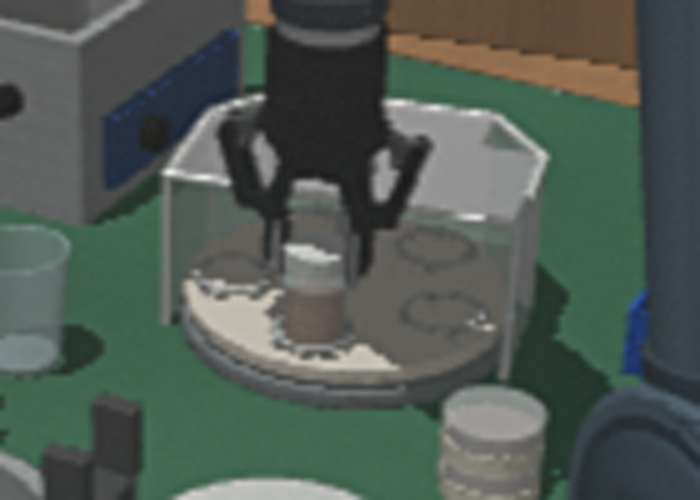

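arm_command --plan '[[[-0.02, 0, 0, 0, 30], [-0.03, 0, 0, 0, 30], [-0.035, -0.001, -0.001, 0, 30], [-0.035, -0.001, -0.001, 0, 30], [-0.025, 0, 0, 0, 30], [0, 0.011, -0.04, -0.01, 30], [0, 0.011, -0.04, -0.02, 30], [0, 0.012, -0.039, -0.01, 30]]]'

```text
t: 15.8
eef_pos: [525.1, -99.3, 293.0]
orientation: [1.032, 1.312, -1.032]
force: [1.3, -0.2, -1.2]
grip_width: 42.9
```

arm_command --plan '[[[0, 0.013, -0.04, -0.02, 30], [0, 0.013, -0.039, -0.01, 30], [0, 0.014, -0.039, -0.02, 30], [0, 0.014, -0.039, -0.01, 30], [0, 0.015, -0.038, -0.02, 30], [0, 0.016, -0.039, -0.01, 30], [0, 0.016, -0.038, -0.02, 30], [0, 0, 0, 0, 30]]]'

```text
t: 16.6
eef_pos: [544.9, 192.9, 292.7]
orientation: [0.945, 1.357, -0.944]
force: [0.0, -0.9, -0.6]
grip_width: 43.0
```

```bash
python3 - <<'E'
from h import *
st()
c=cap('side','side10.png')
rows([(545,189,137.5,20,30)],step=.035)
E
```

```text
t 16.6 tcp [544.9 192.9 292.7] grip 43.0 F [ 0.  -0.9 -0.6] q [ 1.440e-01  8.900e-02  1.755e+00  1.000e-03  1.298e+00 -2.110e-01]
[[-0.     0.938  0.347]
 [ 0.001  0.347 -0.938]
 [-1.    -0.    -0.001]]
[ [0.034,-0,0.001,0,30], [0.033,-0.001,0,0,30], [0.034,0,0.001,0,30] ]
end [544.82822972 188.80608009 137.55967655] 20.21536122781425
```

View pics/side10.png

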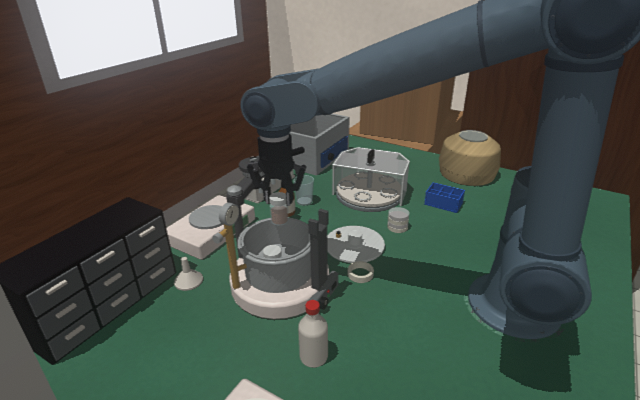

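arm_command --plan '[[[0.03, 0, 0.001, 0, 30], [0.033, -0.001, 0.001, 0, 30], [0.034, 0, 0.001, 0, 30], [0.002, 0, 0, 0, 30], [0, 0, 0, 0, 30]]]'

```text
t: 17.15
eef_pos: [545.6, 185.0, 193.9]
orientation: [0.948, 1.355, -0.95]
force: [0.1, -0.0, -1.1]
grip_width: 43.0
```

arm_command --plan '[[[0.001, 0, -0.002, 0, 30], [0.001, 0, -0.001, 0, 30], [0.001, 0, 0, 0, 30], [0, 0, 0, 0, 30]]]'

```text
t: 17.55
eef_pos: [544.8, 188.8, 191.4]
orientation: [0.949, 1.354, -0.948]
force: [0.1, 0.2, -1.8]
grip_width: 43.2
```

arm_command --plan '[[[0.002, 0, 0, 0, 30], [0, 0, 0, 0, 30]]]'

```text
t: 17.75
eef_pos: [545.0, 188.7, 189.2]
orientation: [0.949, 1.354, -0.948]
force: [0.4, -0.2, 0.1]
grip_width: 42.6
```

arm_command --plan '[[[0.001, 0, 0, 0, 30], [0, 0, 0, 0, 30]]]'

```text
t: 17.95
eef_pos: [545.1, 188.7, 189.1]
orientation: [0.949, 1.354, -0.948]
force: [-0.9, -0.4, 5.3]
grip_width: 42.9
```

Floor contact. Release and rise, then look for the lid.

arm_command --plan '[[[0, 0, 0, 0, 66], [0, 0, 0, 0, 66], [-0.01, 0, 0, 0, 66], [-0.03, 0, 0, 0, 66], [-0.035, 0, 0, 0, 66], [-0.045, 0, 0, 0, 66], [0, 0, 0.04, 0, 66], [0, 0, 0.045, 0, 66]]]'

```text
t: 18.75
eef_pos: [574.6, 109.0, 311.2]
orientation: [0.948, 1.351, -0.943]
force: [0.9, 0.1, -0.4]
grip_width: 56.1
```

arm_command --plan '[[[0, -0.02, 0.04, 0, 80], [0, -0.04, 0.02, 0, 80], [0, -0.045, 0, 0, 80], [0, -0.045, 0, 0, 80], [0, 0, 0, 0, 80]]]'

```text
t: 19.25
eef_pos: [449.4, 0.5, 307.0]
orientation: [0.95, 1.355, -0.952]
force: [-0.0, -0.1, 0.2]
grip_width: 68.7
```

```bash
python3 - <<'E'
from h import *
st()
c=cap('top','top11.png');P=cloud(c)
np.save('P.npy',P)
blob(P,140,158,(531,227),100,'rim')
blob(P,120,140,(518,265),35,'jarA')
blob(P,120,140,(545,189),35,'jarB')
blob(P,5,25,(450,-69),150,'liddisc')
blob(P,30,50,(450,-69),100,'boss')
s=cap('side','side11.png')
E
```

```text
t 19.25 tcp [449.4   0.5 307. ] grip 68.7 F [-0.  -0.1  0.2] q [-2.520e-01 -2.510e-01  2.047e+00 -1.000e-03  1.348e+00 -5.980e-01]
[[-0.002  0.941  0.34 ]
 [-0.     0.34  -0.941]
 [-1.    -0.002 -0.001]]
rim 745 mean [530.4 226.7 147.4] med z 147.7 rect 530.9 226.7 [188.6 185. ] 1.7
jarA 70 mean [518.8 258.  137.5] med z 138.6 rect 520.2 261.8 [42.2 37.1] 18.0
jarB 38 mean [552.  193.7 138.3] med z 138.7 rect 551.7 196.3 [27.5 27.3] 1.8
liddisc 318 mean [388.7  26.9  14.4] med z 15.0 rect 389.0 28.4 [103.2  57.6] 74.8
boss 2 mean [ 392.5 -144.6   31.5] med z 31.5 rect 392.5 -144.6 [5.1 0. ] 135.6
```

View pics/top11.png

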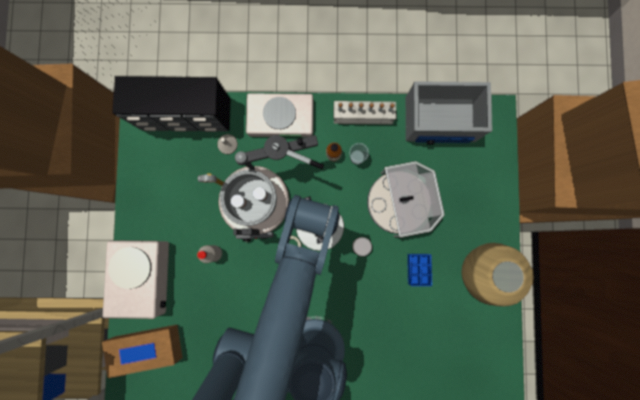

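View pics/side11.png

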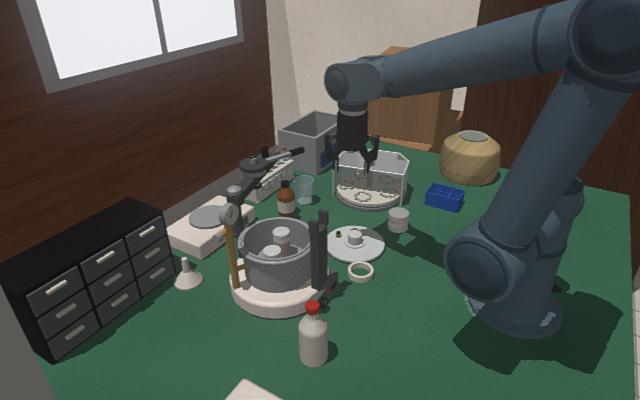

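```bash
python3 - <<'E'
from h import *
s=dict(np.load('side.npz'));P=cloud(s)
blob(P,9,20,(440,-50),110,'lid')
q=blob(P,40,50,(440,-50),70,'bosstop')
c=dict(np.load('top.npz'));print(proj(s,(460,-67,44)))
f=s['frame'][215:275,310:400];cv2.imwrite('pics/s11z.png',cv2.resize(f,None,fx=8,fy=8,interpolation=cv2.INTER_CUBIC))
E
```

```text
lid 1346 mean [431.3 -11.2  14.1] med z 14.0 rect 436.5 -18.7 [162.3 161.1] 29.1
bosstop 97 mean [437.9 -11.3  43. ] med z 43.2 rect 438.7 -12.0 [36.9 36.1] 44.8
(np.float64(356.5325773607163), np.float64(221.90813704788266))
```

View pics/s11z.png

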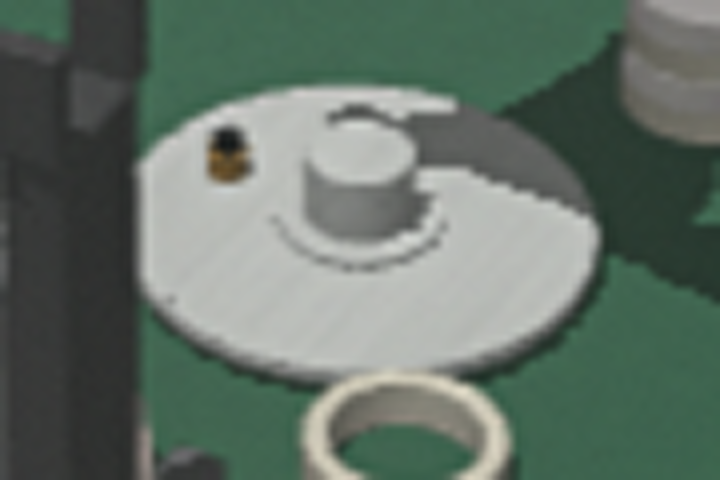

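```bash
python3 - <<'E'
from h import *
s=dict(np.load('side.npz'))
b=onz(s,310+361/8,215+151/8,44);v=onz(s,310+229/8,215+155/8,20);print(b,v,v-b)
rows([(438.5,-12,150,-40,70),(438.5,-12,50,-40,70)],step=.04)
E
```

```text
[435.98651407 -10.86459243  44.        ] [491.35343805 -14.74885879  20.        ] [ 55.36692399  -3.88426636 -24.        ]
[ [0.013,-0.002,0.001,0.13,70], [0.013,-0.002,0.001,0.13,70], [0.013,-0.002,0.002,0.13,70], [0.013,-0.002,0.001,0.13,70], [0.013,-0.002,0.002,0.13,70], [0.014,-0.001,0.002,0.13,70], [0.013,-0.001,0.002,0.14,70], [0.013,-0,0.003,0.13,70] ]
[ [0.033,-0,-0,-0,70], [0.033,-0,-0,-0,70], [0.034,-0,-0,-0,70] ]
end [438.60248786 -12.44231801  49.69427841] -40.22690010764097
```

arm_command --plan '[[[0.013, -0.002, 0.001, 0.13, 70], [0.013, -0.002, 0.001, 0.13, 70], [0.013, -0.002, 0.002, 0.13, 70], [0.013, -0.002, 0.001, 0.13, 70], [0.013, -0.002, 0.002, 0.13, 70], [0.014, -0.001, 0.002, 0.13, 70], [0.013, -0.001, 0.002, 0.14, 70], [0.013, 0, 0.003, 0.13, 70]]]'

```text
t: 20.15
eef_pos: [440.4, -12.0, 203.0]
orientation: [1.708, 0.788, -1.706]
force: [-0.2, -0.3, 0.1]
grip_width: 59.5
```

arm_command --plan '[[[0.033, 0, 0, 0, 70], [0.033, 0, 0, 0, 70], [0.01, 0, 0, 0, 70], [0, 0, 0, 0, 70]]]'

```text
t: 20.55
eef_pos: [439.0, -11.8, 125.9]
orientation: [1.702, 0.794, -1.706]
force: [0.7, -0.3, -0.3]
grip_width: 59.6
```

```bash
python3 - <<'E'
from h import *
st()
rows([(437.7,-11.6,38,-40,70)],step=.03)
s=cap('side');f=s['frame'][180:270,310:420];cv2.imwrite('pics/s12z.png',cv2.resize(f,None,fx=6,fy=6,interpolation=cv2.INTER_CUBIC))
E
```

```text
t 20.55 tcp [439.  -11.8 125.9] grip 59.6 F [ 0.7 -0.3 -0.3] q [-0.286  0.004  2.19   0.     0.951  0.414]
[[-0.003  0.765 -0.644]
 [ 0.001 -0.644 -0.765]
 [-1.    -0.003  0.001]]
[ [0.017,-0.001,0,-0,70], [0.017,-0,0.001,-0,70] ]
end [437.5984648  -11.96344239  37.9066966 ] -40.12686471825286
```

View pics/s12z.png

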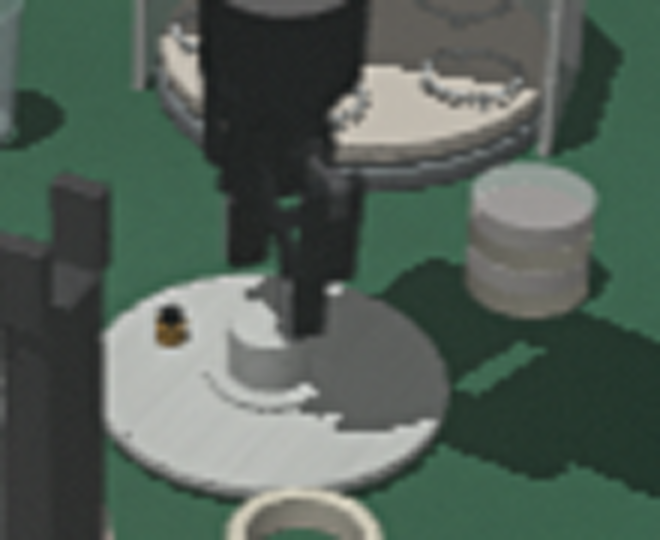

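arm_command --plan '[[[0.017, -0.001, 0, 0, 70], [0.015, 0, 0.001, 0, 70], [0, 0, 0, 0, 20], [0, 0, 0, 0, 20], [0, 0, 0, 0, 20], [0, 0, 0, 0, 20], [0, 0, 0, 0, 20]]]' --squeeze 70

```text
t: 21.3
eef_pos: [438.9, -12.6, 96.5]
orientation: [1.706, 0.79, -1.701]
force: [-1.5, 0.7, 6.9]
grip_width: 37.8
```

```bash
python3 - <<'E'
from h import *
st()
rows([(437.7,-12,280,-40,20),(530.5,226.5,280,-20,20)],step=.04)
E
```

```text
t 21.3 tcp [438.9 -12.6  96.5] grip 37.8 F [-1.5  0.7  6.9] q [-0.288  0.068  2.196  0.     0.875  0.413]
[[ 0.003  0.764 -0.645]
 [-0.001 -0.645 -0.764]
 [-1.     0.003 -0.001]]
[ [-0.04,-0,0,-0,20], [-0.039,-0,0,-0,20], [-0.04,-0.001,0,-0,20], [-0.039,0,0,-0,20], [-0.04,-0,0,-0,20], [-0.04,-0,0,-0,20], [0,-0.012,-0.035,-0.05,20], [0,-0.01,-0.035,-0.05,20] ]
[ [0,-0.008,-0.035,-0.05,20], [0,-0.007,-0.036,-0.05,20], [0,-0.005,-0.036,-0.05,20], [0,-0.003,-0.037,-0.05,20], [0,-0.001,-0.036,-0.05,20] ]
end [530.27465034 226.28284854 280.48869733] -20.10690369013711
```

```bash
python3 - <<'E'
from h import *
for n in('top','side'):
    c=dict(np.load(n+'.npz'));P=cloud(c).reshape(-1,3)
    m=(np.hypot(P[:,0]-575,P[:,1]-330)<60)&(P[:,2]>155)&(P[:,2]<300);q=P[m]
    d=np.hypot(q[:,0]-530.5,q[:,1]-226.5)
    for z in range(155,300,15):
        k=(q[:,2]>=z)&(q[:,2]<z+15)
        if k.any(): i=np.argmin(d[k]);print(n,z,k.sum(),d[k].min().round(1),np.percentile(d[k],10).round(1),q[k][i].round(0))
E
```

```text
top 155 5 106.9 107.3 [580. 321. 166.]
top 170 9 106.6 107.0 [582. 320. 173.]
top 185 5 107.4 107.6 [583. 320. 194.]
top 200 2 145.4 146.1 [573. 366. 214.]
top 215 11 146.5 146.9 [577. 365. 226.]
top 230 1 113.5 113.5 [591. 323. 245.]
top 245 24 89.8 91.5 [571. 307. 255.]
top 260 32 90.2 91.6 [572. 307. 267.]
top 275 58 95.6 100.4 [571. 313. 275.]
side 155 46 105.9 110.1 [576. 322. 160.]
side 170 45 107.0 109.3 [574. 324. 182.]
side 185 45 107.9 109.5 [574. 325. 200.]
side 200 70 106.9 110.7 [575. 324. 201.]
side 215 132 106.0 113.7 [576. 322. 224.]
side 230 44 89.3 98.2 [570. 307. 241.]
side 245 116 88.1 93.6 [567. 307. 260.]
side 260 131 86.6 96.2 [569. 304. 263.]
side 275 83 96.5 103.1 [569. 315. 277.]
```

```bash
python3 - <<'E'
from h import *
rows([(438,-12,333,-40,20),(528,217,333,-20,20)],step=.042)
E
```

```text
[ [-0.042,-0,0,-0,20], [-0.041,-0,0,-0,20], [-0.042,-0,0,-0,20], [-0.041,-0.001,0,-0,20], [-0.042,0,0,-0,20], [-0.041,0,0,-0,20], [-0.042,-0,0,-0,20], [0,-0.013,-0.039,-0.06,20] ]
[ [0,-0.011,-0.039,-0.06,20], [0,-0.008,-0.041,-0.06,20], [0,-0.006,-0.04,-0.05,20], [0,-0.004,-0.041,-0.06,20], [0,-0.002,-0.041,-0.06,20] ]
end [527.91076832 217.15021314 333.48869733] -20.10690369013711
```

arm_command --plan '[[[-0.02, 0, 0, 0, 20], [-0.04, 0, 0, 0, 20], [-0.045, 0, 0, 0, 20], [-0.045, 0, 0, 0, 20], [-0.045, 0, 0, 0, 20], [-0.045, 0, 0, 0, 20], [-0.045, 0, 0, 0, 20], [-0.007, 0, 0, 0, 20]]]'

```text
t: 22.1
eef_pos: [438.8, -12.6, 393.0]
orientation: [1.71, 0.784, -1.694]
force: [0.4, -0.7, -4.3]
grip_width: 37.7
```

```bash
python3 - <<'E'
from h import *
st();s=cap('side','side13.png')
rows([(528,217,333,-20,20)],step=.035)
E
```

```text
t 22.1 tcp [438.8 -12.6 393. ] grip 37.7 F [ 0.4 -0.7 -4.3] q [-0.288 -0.346  1.966  0.     1.511  0.413]
[[ 0.011  0.764 -0.645]
 [-0.003 -0.645 -0.764]
 [-1.     0.01  -0.004]]
[ [0,-0.01,-0.029,-0.04,20], [0.001,-0.009,-0.03,-0.05,20], [0,-0.007,-0.03,-0.04,20], [0.001,-0.006,-0.03,-0.05,20], [0,-0.005,-0.03,-0.04,20], [0.001,-0.003,-0.031,-0.04,20], [0,-0.002,-0.031,-0.05,20], [0.001,-0.001,-0.03,-0.04,20] ]
end [527.60773717 216.7847912  332.77876066] -20.107333670252192
```

View pics/side13.png

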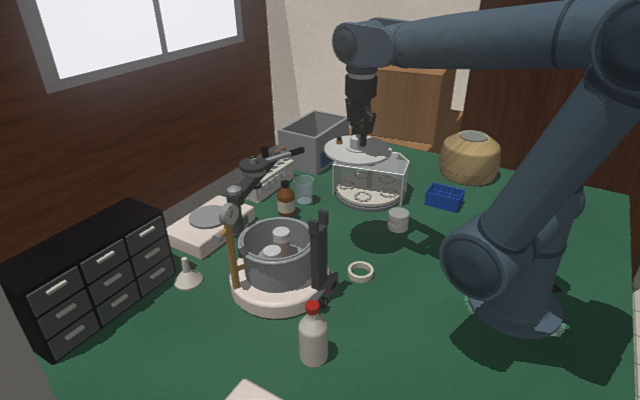

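arm_command --plan '[[[0, -0.01, -0.029, -0.04, 20], [0.001, -0.009, -0.03, -0.05, 20], [0, -0.007, -0.03, -0.04, 20], [0.001, -0.006, -0.03, -0.05, 20], [0, -0.005, -0.03, -0.04, 20], [0.001, -0.003, -0.031, -0.04, 20], [0, -0.002, -0.031, -0.05, 20], [0.001, -0.001, -0.03, -0.04, 20]]]'

```text
t: 22.95
eef_pos: [526.2, 218.1, 379.0]
orientation: [1.457, 1.026, -1.467]
force: [-0.1, -0.2, -4.1]
grip_width: 38.1
```

```bash
python3 - <<'E'
from h import *
st();s=cap('side','side14.png');P=cloud(s)
q=blob(P,294,316,(528,217),110,'liddisc')
q=blob(P,315,345,(528,217),40,'boss')
rows([(529,217,250,-20,20)],step=.035)
E
```

```text
t 22.95 tcp [526.2 218.1 379. ] grip 38.1 F [-0.1 -0.2 -4.1] q [ 0.194  0.006  1.683 -0.     1.459  0.543]
[[-0.006  0.94  -0.342]
 [-0.001 -0.342 -0.94 ]
 [-1.    -0.005  0.003]]
liddisc 1971 mean [514.1 232.5 297.3] med z 296.5 rect 521.1 222.7 [170.7 162.6] 34.2
boss 325 mean [520.  225.2 329.4] med z 327.4 rect 522.1 223.5 [31.5 59.1] 66.4
[ [0.025,0.001,0.001,0,20], [0.025,0.001,0.001,0,20], [0.025,0.002,0.001,0,20] ]
end [529.49228808 217.07986366 249.57095672] -19.793404572942997
```

View pics/side14.png

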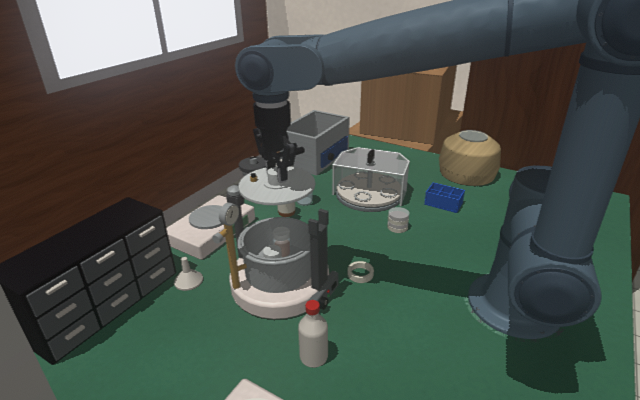

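arm_command --plan '[[[0.025, 0.001, 0.001, 0, 20], [0.025, 0.001, 0.001, 0, 20], [0.025, 0.001, 0.001, 0, 20], [0, 0, 0, 0, 20]]]'

```text
t: 23.4
eef_pos: [525.3, 212.3, 300.0]
orientation: [1.453, 1.028, -1.476]
force: [-0.6, 0.0, -5.0]
grip_width: 37.4
```

```bash
python3 - <<'E'
from h import *
st();s=cap('side');P=cloud(s)
rows([(530.8,226.7,198,-20,20)],step=.02)
f=s['frame'][150:310,210:370];cv2.imwrite('pics/s15.png',cv2.resize(f,None,fx=4,fy=4,interpolation=cv2.INTER_CUBIC))
E
```

```text
t 23.4 tcp [525.3 212.3 300. ] grip 37.4 F [-0.6  0.  -5. ] q [ 0.184  0.061  1.771 -0.     1.324  0.535]
[[-0.014  0.939 -0.344]
 [-0.003 -0.344 -0.939]
 [-1.    -0.012  0.007]]
[ [0.017,-0,-0.005,-0,20], [0.017,-0.001,-0.005,-0,20], [0.017,0,-0.005,-0,20] ]
end [530.7455358  227.091615   198.15963556] -20.121802982542807
```

View pics/s15.png

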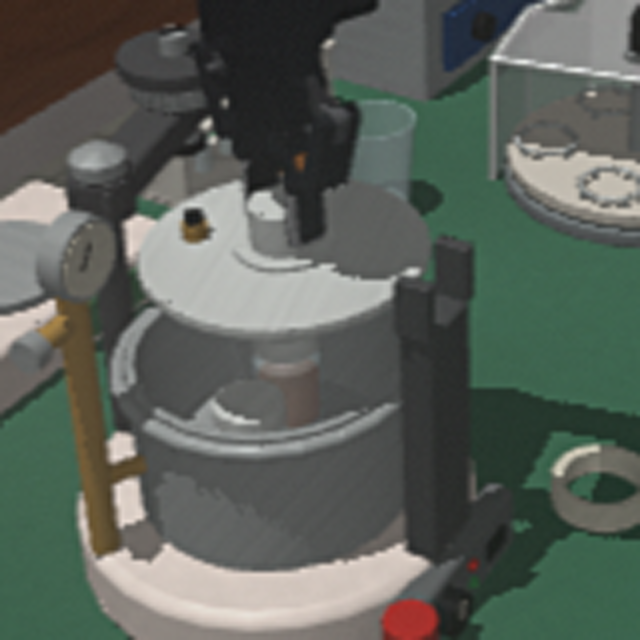

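arm_command --plan '[[[0.017, 0, -0.005, 0, 20], [0.017, 0, -0.005, 0, 20], [0.008, 0, -0.002, 0, 20], [0, 0, 0, 0, 20], [0, 0, 0, 0, 20]]]'

```text
t: 23.95
eef_pos: [533.1, 224.4, 266.8]
orientation: [1.464, 1.022, -1.462]
force: [0.2, 0.2, -3.4]
grip_width: 37.7
```

```bash
python3 - <<'E'
from h import *
st();s=cap('side');P=cloud(s)
rows([(530.8,226.7,192,-20,20)],step=.02)
f=s['frame'][150:310,210:370];cv2.imwrite('pics/s16.png',cv2.resize(f,None,fx=4,fy=4,interpolation=cv2.INTER_CUBIC))
c=cap('top');f=c['frame'][155:255,200:310];cv2.imwrite('pics/t16.png',cv2.resize(f,None,fx=5,fy=5,interpolation=cv2.INTER_CUBIC))
E
```

```text
t 23.95 tcp [533.1 224.4 266.8] grip 37.7 F [ 0.2  0.2 -3.4] q [ 0.203  0.115  1.777 -0.     1.249  0.553]
[[ 0.001  0.939 -0.344]
 [ 0.    -0.344 -0.939]
 [-1.     0.001 -0.   ]]
[ [0.011,-0.002,-0.001,-0,20], [0.01,-0.001,-0,-0,20] ]
end [530.77238759 226.36343983 192.21350423] -20.11274731629977
```

View pics/s16.png

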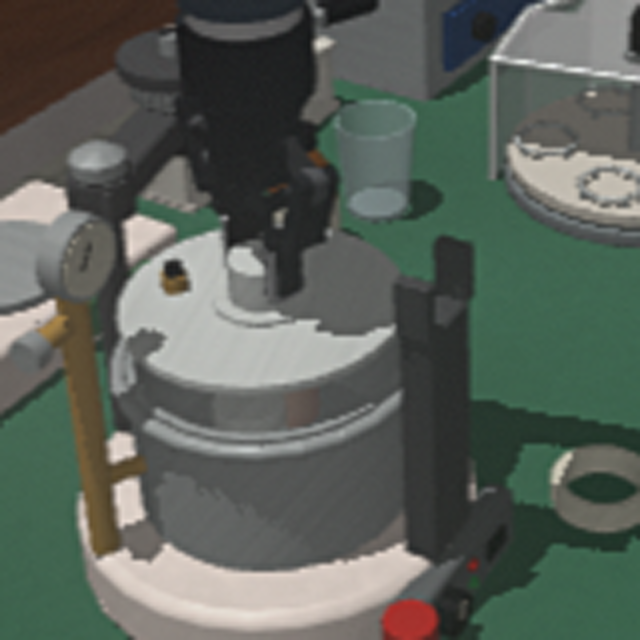

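View pics/t16.png

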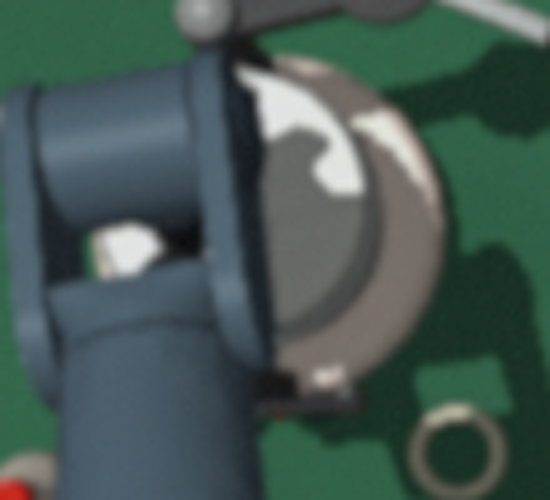

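```bash
python3 - <<'E'
from h import *
from scipy.optimize import least_squares
def fit(q,R):
    # boundary points of convex hull, fit circle of known radius
    h=cv2.convexHull(q[:,:2].astype(np.float32))[:,0]
    f=lambda p:np.hypot(h[:,0]-p[0],h[:,1]-p[1])-R
    s=least_squares(f,h.mean(0),loss='soft_l1');print(len(h),s.x.round(1),np.abs(f(s.x)).mean().round(2))
for n in('side','top'):
    s=dict(np.load(n+'.npz'));P=cloud(s)
    q=blob(P,177,191,(531,227),105,n+' disc');fit(q,86)
    c=P
s=np.load
E
```

```text
side disc 1978 mean [520.5 242.5 184.1] med z 184.1 rect 530.3 230.7 [167.3 160.8] 32.2
36 [531.4 225.2] 0.77
top disc 743 mean [539.1 176.  185. ] med z 185.1 rect 543.0 174.2 [172.6  68.7] 10.3
23 [534.3 225.3] 0.41
```

```bash
python3 - <<'E'
from h import *
from scipy.optimize import least_squares
P=np.load('P.npy')
m=(P[...,2]>146)&(P[...,2]<154)&(np.hypot(P[...,0]-531,P[...,1]-227)<92);q=P[m]
f=lambda p:np.hypot(q[:,0]-p[0],q[:,1]-p[1])-83
s=least_squares(f,(531,227),loss='soft_l1');print(len(q),s.x,np.abs(s.fun).mean())
s=dict(np.load('side.npz'))
E
python3 - <<'E'
import sys; sys.path.insert(0,'.')
E
```

```text
532 [531.15046162 226.35218386] 3.596503805890564
```

Aim for (531.2, 226.4): shift about 2 mm each way and lower.

arm_command --plan '[[[0.01, -0.002, -0.001, 0, 20], [0.008, 0, 0, 0, 20], [0, 0, 0, 0, 20], [0, 0, 0, 0, 20]]]'

```text
t: 24.45
eef_pos: [530.9, 225.9, 247.3]
orientation: [1.462, 1.023, -1.464]
force: [-0.9, -0.4, -3.9]
grip_width: 38.0
```

arm_command --plan '[[[0.003, 0, 0, 0, 20], [0.002, 0, 0, 0, 20], [0.001, 0, 0, 0, 20], [0, 0, 0, 0, 20]]]'

```text
t: 24.85
eef_pos: [531.2, 226.0, 241.7]
orientation: [1.463, 1.022, -1.463]
force: [-0.0, 0.8, -4.2]
grip_width: 37.5
```

arm_command --plan '[[[0.002, 0, 0, 0, 20], [0, 0, 0, 0, 20]]]'

```text
t: 25.05
eef_pos: [531.5, 226.1, 240.6]
orientation: [1.463, 1.022, -1.462]
force: [-1.0, 0.1, -1.1]
grip_width: 37.3
```

Contact; release and check.

arm_command --plan '[[[0.001, 0, 0, 0, 20], [0, 0, 0, 0, 65], [0, 0, 0, 0, 65], [-0.01, 0, 0, 0, 65], [-0.03, 0, 0, 0, 65], [-0.045, 0, 0, 0, 65], [-0.045, 0, 0, 0, 65], [0, 0, 0, 0, 65]]]'

```text
t: 25.85
eef_pos: [533.6, 226.6, 378.4]
orientation: [1.474, 1.016, -1.448]
force: [0.5, -0.1, 0.6]
grip_width: 55.7
```

```bash
python3 - <<'E'
from h import *
st();s=cap('side');P=cloud(s)
blob(P,150,170,(531,227),105,'disc');blob(P,180,200,(531,227),40,'boss')
q=P[(np.hypot(P[...,0]-531,P[...,1]-227)<70)&(P[...,2]>150)&(P[...,2]<166)]
A=np.c_[q[:,:2]-[531,227],np.ones(len(q))];print(np.linalg.lstsq(A,q[:,2],rcond=None)[0])
f=s['frame'][150:310,210:370];cv2.imwrite('pics/s17.png',cv2.resize(f,None,fx=4,fy=4,interpolation=cv2.INTER_CUBIC))
E
```

```text
t 25.85 tcp [533.6 226.6 378.4] grip 55.7 F [ 0.5 -0.1  0.6] q [0.206 0.021 1.668 0.    1.436 0.557]
[[ 0.015  0.939 -0.344]
 [ 0.003 -0.344 -0.939]
 [-1.     0.013 -0.008]]
disc 2253 mean [522.2 239.5 157.9] med z 157.8 rect 532.4 229.6 [163.9 171.5] 32.2
boss 164 mean [526.7 229.9 186.6] med z 187.4 rect 529.5 225.8 [37.7 40.9] 36.4
[1.09262682e-03 7.90614593e-04 1.58370302e+02]
```

View pics/s17.png

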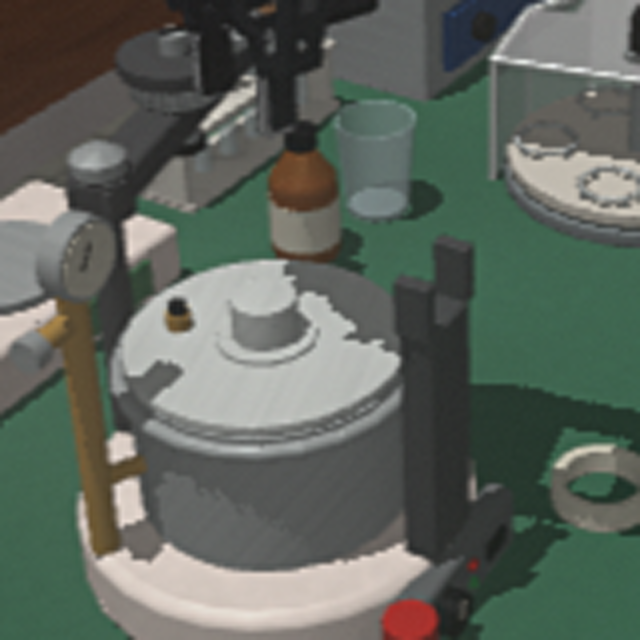

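```bash
python3 - <<'E'
from h import *
c=cap('top');P=cloud(c)
blob(P,270,290,(693,48),25,'bknob');q=blob(P,247,275,(680,117),50,'head')
rows([(693,48,315,15.4,50),(693,48,268,15.4,50)],step=.042)
E
```

```text
bknob 38 mean [692.9  47.9 278. ] med z 279.3 rect 693.6 48.2 [19.  17.8] 42.0
head 471 mean [673.  118.3 267.7] med z 268.1 rect 674.6 120.2 [77.4 74.4] 24.7
[ [0,0.035,0.019,-0.1,50], [0.001,0.034,0.022,-0.11,50], [0,0.031,0.025,-0.1,50], [0.001,0.028,0.029,-0.1,50], [-0,0.025,0.031,-0.11,50], [0,0.021,0.034,-0.1,50], [0.024,0,-0,0,50], [0.023,0,-0,0,50] ]
end [692.70450899  47.8046313  268.30365783] 15.41322376067157
```

arm_command --plan '[[[0, 0.035, 0.019, -0.1, 50], [0.001, 0.034, 0.022, -0.11, 50], [0, 0.031, 0.025, -0.1, 50], [0.001, 0.028, 0.029, -0.1, 50], [0, 0.025, 0.031, -0.11, 50], [0, 0.021, 0.034, -0.1, 50], [0, 0, 0, 0, 50]]]'

```text
t: 26.65
eef_pos: [693.7, 43.6, 363.7]
orientation: [1.009, 1.326, -1.014]
force: [-0.4, -0.8, -0.2]
grip_width: 42.8
```

```bash
python3 - <<'E'
from h import *
st()
rows([(693,48,268,15.4,50)],step=.03)
s=cap('side');f=s['frame'][120:220,210:330];cv2.imwrite('pics/s18.png',cv2.resize(f,None,fx=5,fy=5,interpolation=cv2.INTER_CUBIC))
E
```

```text
t 26.65 tcp [693.7  43.6 363.7] grip 42.8 F [-0.4 -0.8 -0.2] q [-1.000e-01  3.110e-01  1.369e+00 -1.000e-03  1.465e+00 -3.650e-01]
[[-0.004  0.965  0.263]
 [-0.001  0.263 -0.965]
 [-1.    -0.004 -0.   ]]
[ [0.021,0,-0.002,-0,50], [0.021,0,-0.002,-0,50] ]
end [692.63275464  47.47527091 267.71567772] 15.22706165870404
```

View pics/s18.png

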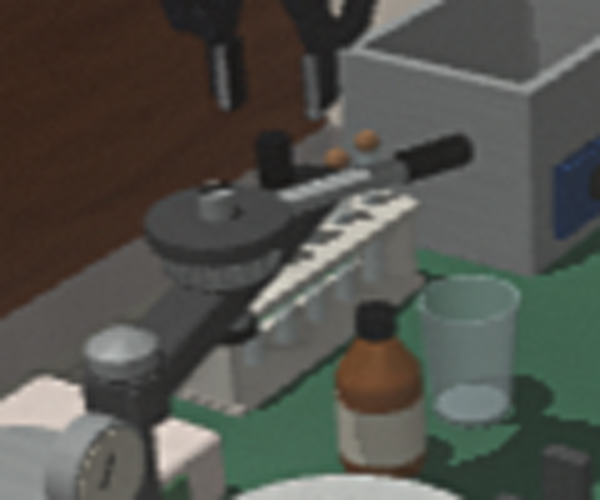

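Fingers straddle the knob from above. Lower and grip.

arm_command --plan '[[[0.021, 0, -0.002, 0, 50], [0.021, 0, -0.002, 0, 50], [0, 0, 0, 0, 0], [0, 0, 0, 0, 0], [0, 0, 0, 0, 0], [0, 0, 0, 0, 0], [0, 0, 0, 0, 0]]]' --squeeze 40

```text
t: 27.4
eef_pos: [690.2, 52.5, 322.9]
orientation: [1.008, 1.329, -1.01]
force: [-1.5, 5.3, -14.8]
grip_width: 18.9
```

```bash
cat >> h.py <<'E'
def arc(C,Rad,a0,a1,z,n,psioff,jaw):
    "waypoints on an arc about C, angles deg; psi=a+psioff"
    return [(C[0]+Rad*np.cos(np.radians(a)),C[1]+Rad*np.sin(np.radians(a)),z,a+psioff,jaw) for a in np.linspace(a0,a1,n+1)[1:]]
E
python3 - <<'E'
from h import *
s,M=st()
H=np.array([643.,230.]);p=np.array(s['eef_pos'])[:2]-H;print(np.hypot(*p),np.degrees(np.arctan2(p[1],p[0])))
R_=np.hypot(*p);a=np.degrees(np.arctan2(p[1],p[0]))
rows(arc(H,190,a,a-103+4,s['eef_pos'][2]-54,16,90,0),step=.05)
E
```

```text
t 27.4 tcp [690.2  52.5 322.9] grip 18.9 F [ -1.5   5.3 -14.8] q [-0.088  0.329  1.42   0.002  1.396 -0.358]
[[-0.004  0.964  0.266]
 [ 0.002  0.266 -0.964]
 [-1.    -0.003 -0.003]]
183.68749855138213 -75.11536957486815
[ [-0,-0.021,0.005,0.12,0], [-0,-0.02,-0.001,0.11,0], [-0,-0.021,-0.001,0.1,0], [-0,-0.02,-0.001,0.11,0], [-0,-0.021,-0.001,0.11,0], [-0,-0.02,-0.002,0.11,0], [-0,-0.02,-0.001,0.11,0], [-0,-0.021,-0.001,0.1,0] ]
[ [-0,-0.02,-0.001,0.11,0], [-0,-0.021,-0.001,0.11,0], [-0,-0.02,-0.001,0.11,0], [-0,-0.021,-0.001,0.11,0], [-0,-0.02,-0.001,0.1,0], [-0,-0.021,-0.001,0.11,0], [-0,-0.02,-0.001,0.11,0], [-0,-0.021,-0.002,0.11,0] ]
end [454.44812639 210.80697502 268.87026779] -84.2560008536151
```

```bash
python3 - <<'E'
from h import *
s,M=st()
H=np.array([643.,230.]);p=np.array(s['eef_pos'])[:2]-H
a=np.degrees(np.arctan2(p[1],p[0]))
rows(arc(H,185,a,a-96,s['eef_pos'][2]-52,16,90,0),step=.05)
E
```

```text
t 27.4 tcp [690.2  52.5 322.9] grip 18.9 F [ -1.5   5.3 -14.8] q [-0.088  0.329  1.42   0.002  1.396 -0.358]
[[-0.004  0.964  0.266]
 [ 0.002  0.266 -0.964]
 [-1.    -0.003 -0.003]]
[ [-0.002,-0.019,0,0.11,0], [-0,-0.02,-0.001,0.11,0], [-0,-0.019,-0.001,0.1,0], [-0,-0.019,-0.001,0.11,0], [-0,-0.02,-0.001,0.1,0], [-0,-0.019,-0.001,0.11,0], [-0,-0.019,-0.001,0.1,0], [-0,-0.02,-0.001,0.11,0] ]
[ [-0,-0.019,-0.001,0.1,0], [-0,-0.019,-0.001,0.11,0], [-0,-0.02,-0.001,0.1,0], [-0,-0.019,-0.001,0.11,0], [-0,-0.019,-0.001,0.1,0], [-0,-0.02,-0.001,0.11,0], [-0,-0.019,-0.001,0.1,0], [-0,-0.02,-0.001,0.11,0] ]
end [460.07142742 201.90428347 270.87026779] -81.39121187796098
```

arm_command --plan '[[[-0.002, -0.019, 0, 0.11, 0], [0, -0.02, -0.001, 0.11, 0], [0, -0.019, -0.001, 0.1, 0], [0, -0.019, -0.001, 0.11, 0], [0, -0.02, -0.001, 0.1, 0]]]'

```text
t: 27.9
eef_pos: [593.8, 54.0, 323.0]
orientation: [1.406, 1.082, -1.4]
force: [8.9, 19.5, -24.2]
grip_width: 18.9
```

```bash
python3 - <<'E'
from h import *
s,M=st()
H=np.array([643.,230.]);p=np.array(s['eef_pos'])[:2]-H
a=np.degrees(np.arctan2(p[1],p[0]));print(a,np.hypot(*p))
rows(arc(H,185,a,189,s['eef_pos'][2]-54,11,90,0),step=.05) if a>0 else rows(arc(H,185,a+360,188,s['eef_pos'][2]-54,11,90,0),step=.05)
sd=cap('side','side19.png')
E
```

```text
t 27.9 tcp [593.8  54.  323. ] grip 18.9 F [  8.9  19.5 -24.2] q [-0.102  0.106  1.681  0.009  1.359  0.16 ]
[[-0.003  0.965 -0.261]
 [ 0.009 -0.261 -0.965]
 [-1.    -0.005 -0.008]]
-105.63059384593268 182.77838660959335
[ [-0,-0.019,0.001,0.11,0], [-0,-0.02,-0.001,0.11,0], [-0,-0.019,-0.001,0.1,0], [-0,-0.02,-0.001,0.11,0], [-0,-0.019,-0.001,0.11,0], [-0,-0.02,-0.001,0.1,0], [-0,-0.019,-0.001,0.11,0], [-0,-0.02,-0.001,0.1,0] ]
[ [-0,-0.019,-0.001,0.11,0], [-0,-0.02,-0.001,0.1,0], [-0,-0.019,-0.001,0.11,0] ]
end [459.58996836 204.18211546 268.95559175] -82.16123050489392
```

View pics/side19.png

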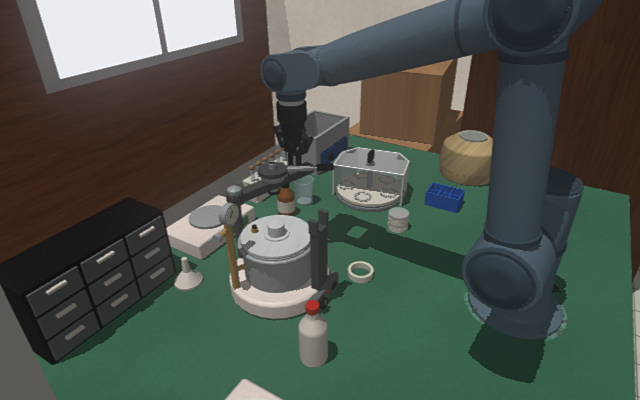

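arm_command --plan '[[[0.002, -0.019, -0.002, 0.11, 0], [0, -0.02, -0.001, 0.11, 0], [0, -0.019, -0.001, 0.1, 0], [0, -0.02, -0.001, 0.11, 0], [0, -0.019, -0.001, 0.11, 0], [0, -0.02, -0.001, 0.1, 0]]]'

```text
t: 28.55
eef_pos: [499.9, 116.5, 323.0]
orientation: [1.845, 0.637, -1.832]
force: [18.1, 10.6, -27.5]
grip_width: 18.8
```

```bash
python3 - <<'E'
from h import *
s,M=st()
H=np.array([643.,230.]);p=np.array(s['eef_pos'])[:2]-H
a=np.degrees(np.arctan2(p[1],p[0]))%360;print(a,np.hypot(*p))
rows(arc(H,183,a,183,s['eef_pos'][2]-54,7,90,0),step=.05)
sd=cap('side','side20.png')
E
```

```text
t 28.55 tcp [499.9 116.5 323. ] grip 18.8 F [ 18.1  10.6 -27.5] q [ 0.006 -0.1    1.887  0.004  1.349  0.911]
[[ 0.006  0.617 -0.787]
 [ 0.004 -0.787 -0.617]
 [-1.     0.    -0.007]]
218.42801747460712 182.63941526041214
[ [-0,-0.016,-0,0.08,0], [-0,-0.016,-0.001,0.09,0], [-0,-0.016,-0.001,0.09,0], [-0,-0.017,-0,0.09,0], [-0,-0.016,-0.001,0.09,0], [-0,-0.016,-0.001,0.08,0], [-0,-0.016,-0.001,0.09,0] ]
end [460.68648327 220.45732792 268.99431316] -86.83833656141007
```

View pics/side20.png

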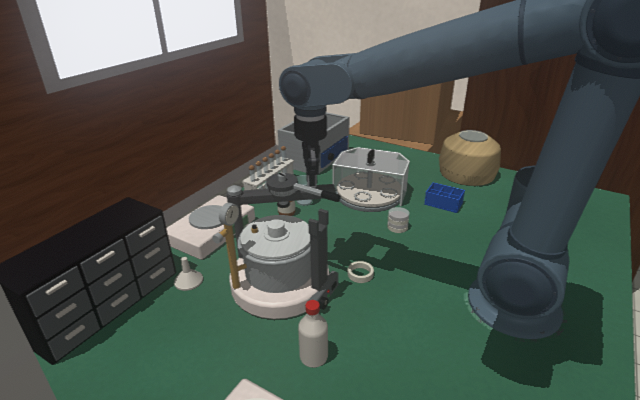

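arm_command --plan '[[[0.002, -0.016, -0.002, 0.08, 0], [0, -0.016, -0.001, 0.09, 0], [0, -0.016, -0.001, 0.09, 0], [0, -0.017, 0, 0.09, 0], [0, -0.016, -0.001, 0.09, 0], [0, -0.012, -0.001, 0.08, 0]]]'

```text
t: 29.2
eef_pos: [462.8, 200.0, 322.9]
orientation: [2.142, 0.156, -2.145]
force: [-3.7, -1.9, -10.3]
grip_width: 18.6
```

```bash
python3 - <<'E'
from h import *
s,M=st()
H=np.array([643.,230.]);p=np.array(s['eef_pos'])[:2]-H
a=np.degrees(np.arctan2(p[1],p[0]))%360;print(a,np.hypot(*p))
sd=cap('side');f=sd['frame'][150:290,210:360];cv2.imwrite('pics/s21.png',cv2.resize(f,None,fx=4,fy=4,interpolation=cv2.INTER_CUBIC))
E
```

```text
t 29.2 tcp [462.8 200.  322.9] grip 18.6 F [ -3.7  -1.9 -10.3] q [ 0.184 -0.119  1.904 -0.002  1.358  1.607]
[[-0.001  0.147 -0.989]
 [-0.003 -0.989 -0.147]
 [-1.     0.002  0.002]]
189.44893551454905 182.6788009635923
```

View pics/s21.png

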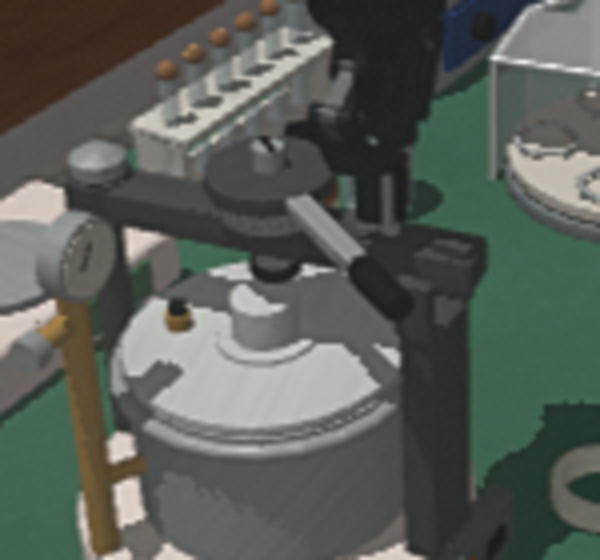

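arm_command --plan '[[[0, -0.012, 0, 0.06, 0], [0, -0.008, 0, 0.04, 0], [0, 0, 0, 0, 0]]]'

```text
t: 29.55
eef_pos: [460.3, 220.3, 322.9]
orientation: [2.193, 0.057, -2.197]
force: [-5.3, 1.8, -9.9]
grip_width: 18.7
```

arm_command --plan '[[[0, -0.004, 0, 0, 0], [0, -0.003, 0, 0, 0], [0, 0, 0, 0, 0]]]'

```text
t: 29.85
eef_pos: [460.2, 224.9, 322.8]
orientation: [2.189, 0.049, -2.197]
force: [-6.8, -8.2, -6.7]
grip_width: 18.8
```

arm_command --plan '[[[0, -0.003, 0, 0, 0], [0, -0.002, 0, 0, 0], [0, 0, 0, 0, 0]]]'

```text
t: 30.15
eef_pos: [460.2, 225.9, 322.8]
orientation: [2.182, 0.035, -2.194]
force: [-9.2, -29.6, -4.6]
grip_width: 18.2
```

arm_command --plan '[[[0, 0, 0, 0, 33], [0, 0, 0, 0, 33], [0, 0, 0, 0, 33], [-0.01, 0.002, 0, 0, 33], [-0.03, 0, 0, 0, 33], [-0.03, 0, 0, 0, 33], [0, 0, 0.03, 0, 33], [0, 0, 0, 0, 33]]]'

```text
t: 30.95
eef_pos: [430.6, 228.4, 398.1]
orientation: [2.207, 0.058, -2.186]
force: [-0.3, 0.8, 0.1]
grip_width: 28.0
```

```bash
python3 - <<'E'
from h import *
s,M=st()
sd=cap('side');f=sd['frame'][150:290,210:360];cv2.imwrite('pics/s22.png',cv2.resize(f,None,fx=4,fy=4,interpolation=cv2.INTER_CUBIC))
c=cap('top');f=c['frame'][145:255,190:320];cv2.imwrite('pics/t22.png',cv2.resize(f,None,fx=5,fy=5,interpolation=cv2.INTER_CUBIC))
P=cloud(c);P2=cloud(sd)
for Q in(P,P2):
    q=blob(Q,255,275,(530,227),46,'head')
    blob(Q,266,290,(453,224),22,'knob')
E
```

```text
t 30.95 tcp [430.6 228.4 398.1] grip 28.0 F [-0.3  0.8  0.1] q [ 0.255 -0.218  1.855 -0.     1.495  1.774]
[[ 0.009  0.051 -0.999]
 [ 0.002 -0.999 -0.051]
 [-1.    -0.002 -0.01 ]]
head 461 mean [530.4 225.4 267.9] med z 268.1 rect 530.6 226.5 [74.3 73. ] 45.9
knob 26 mean [456.9 217.8 278.3] med z 279.7 rect 458.7 217.6 [22.  9.] 16.2
head 508 mean [522.4 235.7 266.7] med z 267.7 rect 528.1 228.0 [74.5 74.8] 86.1
knob 77 mean [451.4 227.8 275.2] med z 276.8 rect 453.8 224.5 [18.1 18.7] 36.9
```

View pics/s22.png

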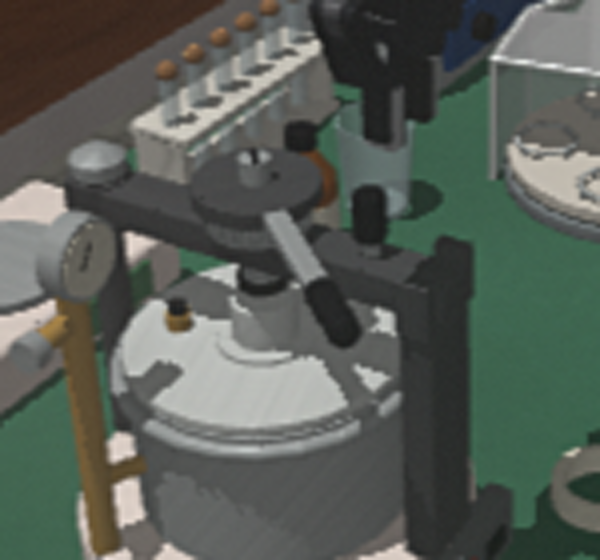

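View pics/t22.png

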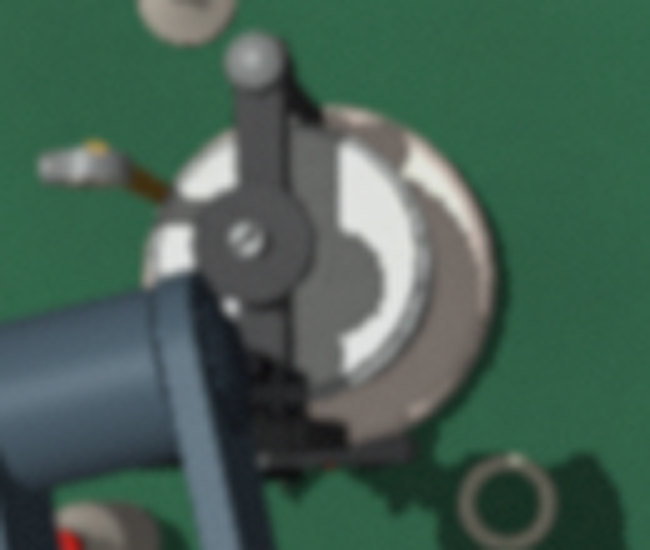

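```bash
python3 - <<'E'
from h import *
sd=dict(np.load('side.npz'));P=cloud(sd)
H=np.array([530.7,226.3])
r_=np.hypot(P[...,0]-H[0],P[...,1]-H[1])
m=(P[...,2]>254)&(P[...,2]<280)&(r_>50)&(r_<165)
ang=np.degrees(np.arctan2(P[...,1]-H[1],P[...,0]-H[0]))
m&=(ang>75)&(ang<172)
q=P[m];a=ang[m];rr=r_[m]
for lo in range(50,165,10):
    k=(rr>=lo)&(rr<lo+10)
    if k.any(): print(lo,k.sum(),np.median(a[k]).round(1),np.median(q[k][:,2]).round(1),a[k].min().round(1),a[k].max().round(1))
E
```

```text
50 19 140.6 265.7 135.2 149.0
60 19 140.7 266.8 137.2 149.0
70 19 141.3 266.8 138.4 148.0
80 19 141.7 266.7 138.5 147.7
90 23 142.2 266.4 138.9 147.4
100 19 142.5 266.4 139.3 147.1
110 14 141.1 268.0 139.1 145.3
120 29 141.6 268.9 139.3 146.4
130 23 141.2 268.6 139.3 145.7
140 29 141.8 268.5 139.7 146.3
150 66 142.7 265.1 139.8 146.1
```

```bash
python3 - <<'E'
from h import *
rows([(424.5,306.3,325,53,45),(424.5,306.3,267,53,45)],step=.04)
E
```

```text
[ [0.001,-0.005,0,-0.14,45], [0.001,-0.004,-0,-0.15,45], [0.001,-0.005,-0.001,-0.14,45], [0.001,-0.004,-0.002,-0.15,45], [0.001,-0.004,-0.002,-0.14,45], [0.001,-0.003,-0.003,-0.14,45], [0.001,-0.003,-0.004,-0.15,45], [0.001,-0.003,-0.004,-0.14,45] ]
[ [0.001,-0.002,-0.004,-0.14,45], [0.001,-0.002,-0.004,-0.15,45], [0.001,-0,-0.005,-0.14,45], [0.001,-0.001,-0.004,-0.15,45], [0.001,0.001,-0.005,-0.14,45], [0.001,0.001,-0.004,-0.14,45], [0.001,0.002,-0.004,-0.15,45], [0.001,0.002,-0.004,-0.14,45] ]
[ [0.001,0.003,-0.004,-0.15,45], [0.029,0,0,0,45], [0.029,0,0,0,45] ]
end [424.05329951 306.13149724 266.82068446] 53.25973411565951
```

arm_command --plan '[[[0.001, -0.005, 0, -0.14, 45], [0.001, -0.004, 0, -0.15, 45], [0.001, -0.005, -0.001, -0.14, 45], [0.001, -0.004, -0.002, -0.15, 45], [0.001, -0.004, -0.002, -0.14, 45], [0.001, -0.003, -0.003, -0.14, 45], [0.001, -0.003, -0.004, -0.15, 45], [0.001, -0.003, -0.004, -0.14, 45]]]'

```text
t: 31.85
eef_pos: [428.8, 265.6, 385.6]
orientation: [1.474, 1.013, -1.471]
force: [-0.1, 0.1, -0.0]
grip_width: 38.3
```

arm_command --plan '[[[0.001, -0.002, -0.004, -0.14, 45], [0.001, -0.002, -0.004, -0.15, 45], [0.001, 0, -0.005, -0.14, 45], [0.001, -0.001, -0.004, -0.15, 45], [0.001, 0.001, -0.005, -0.14, 45], [0.001, 0.001, -0.004, -0.14, 45], [0.001, 0.002, -0.004, -0.15, 45], [0.001, 0.002, -0.004, -0.14, 45]]]'

```text
t: 32.65
eef_pos: [425.2, 301.4, 377.6]
orientation: [0.615, 1.481, -0.613]
force: [-0.2, 0.7, 0.1]
grip_width: 38.1
```

arm_command --plan '[[[0.001, 0.003, -0.004, -0.15, 45], [0, 0, 0, 0, 45]]]'

```text
t: 32.85
eef_pos: [424.2, 306.5, 376.3]
orientation: [0.503, 1.511, -0.502]
force: [-0.4, 0.5, 0.2]
grip_width: 38.3
```

```bash
python3 - <<'E'
from h import *
st()
rows([(424.5,306.3,267,53,45)],step=.03)
sd=cap('side');f=sd['frame'][130:290,210:360];cv2.imwrite('pics/s23.png',cv2.resize(f,None,fx=4,fy=3.7,interpolation=cv2.INTER_CUBIC))
E
```

```text
t 32.85 tcp [424.2 306.5 376.3] grip 38.3 F [-0.4  0.5  0.2] q [ 0.409 -0.11   1.799 -0.     1.451 -0.52 ]
[[ 0.001  0.598  0.801]
 [ 0.     0.801 -0.598]
 [-1.     0.001  0.001]]
[ [0.028,0,0,0,45], [0.027,0,0,0,45] ]
end [424.18037966 306.52838865 267.32724221] 53.24180976273679
```

View pics/s23.png

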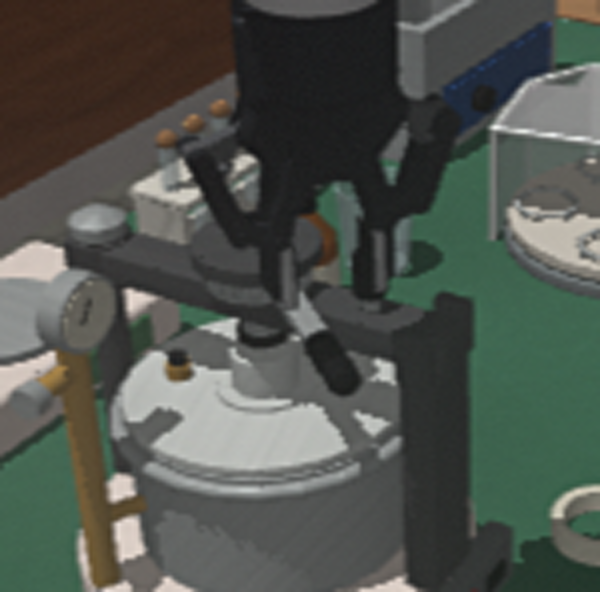

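arm_command --plan '[[[0.028, 0, 0, 0, 45], [0.027, 0, 0, 0, 45], [0, 0, 0, 0, 0], [0, 0, 0, 0, 0], [0, 0, 0, 0, 0], [0, 0, 0, 0, 0]]]' --squeeze 25

```text
t: 33.5
eef_pos: [423.0, 305.9, 319.8]
orientation: [0.502, 1.513, -0.504]
force: [1.7, -0.3, -14.6]
grip_width: 16.6
```

```bash
python3 - <<'E'
from h import *
s,_=st()
H=np.array([530.7,226.3]);p=np.array(s['eef_pos'])[:2]-H
a=np.degrees(np.arctan2(p[1],p[0]))%360;R_=np.hypot(*p);print(a,R_)
rows(arc(H,R_,a,91,s['eef_pos'][2]-54,8,-90,0),step=.05)
E
```

```text
t 33.5 tcp [423.  305.9 319.8] grip 16.6 F [  1.7  -0.3 -14.6] q [ 0.409 -0.071  1.866 -0.     1.349 -0.519]
[[-0.002  0.599  0.801]
 [-0.001  0.801 -0.599]
 [-1.    -0.002 -0.001]]
143.5228648627363 133.92604104640537
[ [-0,0.015,0.001,0.11,0], [-0,0.016,0.001,0.11,0], [-0,0.015,0.001,0.12,0], [-0,0.015,0,0.11,0], [-0,0.016,0.001,0.12,0], [-0,0.015,0.001,0.11,0], [-0,0.015,0.001,0.12,0], [-0,0.016,0.001,0.11,0] ]
end [528.82135759 360.2391253  265.80392615] 1.0583085866823034
```

Gripped (16.6 mm). Tightening stroke 1.

arm_command --plan '[[[0, 0.015, 0.001, 0.11, 0], [0, 0.016, 0.001, 0.11, 0], [0, 0.015, 0.001, 0.12, 0], [0, 0.015, 0, 0.11, 0], [0, 0.016, 0.001, 0.12, 0], [0, 0.015, 0.001, 0.11, 0], [0, 0.015, 0.001, 0.12, 0], [0, 0.013, 0.001, 0.08, 0]]]'

```text
t: 34.3
eef_pos: [525.6, 360.7, 319.8]
orientation: [1.174, 1.233, -1.18]
force: [-5.0, 0.3, -9.3]
grip_width: 17.1
```

```bash
cat >> h.py <<'E'
def hand(to,n):
    s,_=st()
    H=np.array([530.7,226.3]);p=np.array(s['eef_pos'])[:2]-H
    a=np.degrees(np.arctan2(p[1],p[0]))%360;R_=np.hypot(*p);print(a,R_)
    rows(arc(H,134,a,to,s['eef_pos'][2]-54,n,-90,0),step=.05)
E
python3 - <<'E'
from h import *
hand(159,10)
s=cap('side');f=s['frame'][150:290,210:360];cv2.imwrite('pics/s24.png',cv2.resize(f,None,fx=4,fy=4,interpolation=cv2.INTER_CUBIC))
E
```

```text
t 34.3 tcp [525.6 360.7 319.8] grip 17.1 F [-5.   0.3 -9.3] q [0.423 0.205 1.575 0.002 1.366 0.379]
[[-0.005  0.999  0.044]
 [-0.     0.044 -0.999]
 [-1.    -0.005 -0.   ]]
92.16963479165271 134.46492061942095
[ [0,-0.016,0.001,-0.11,0], [0,-0.015,0.001,-0.12,0], [0,-0.016,0.001,-0.11,0], [0,-0.015,0.001,-0.12,0], [0,-0.016,0.001,-0.12,0], [0,-0.016,0.001,-0.11,0], [0,-0.015,0.001,-0.12,0], [0,-0.016,0.001,-0.12,0] ]
[ [0,-0.015,0.001,-0.11,0], [0,-0.016,0,-0.12,0] ]
end [405.12324241 274.41321234 265.7616345 ] 69.00399900252823
```

View pics/s24.png

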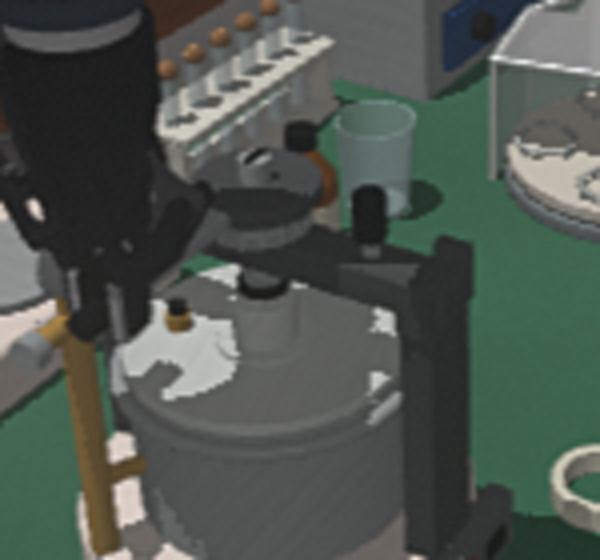

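arm_command --plan '[[[0, -0.019, 0.001, -0.14, 0], [0, -0.019, 0.001, -0.14, 0], [0, -0.019, 0.002, -0.14, 0], [0, -0.019, 0.001, -0.14, 0], [0, -0.019, 0.001, -0.14, 0], [0, -0.019, 0.002, -0.14, 0], [0, -0.019, 0.001, -0.14, 0], [0, -0.019, 0.001, -0.14, 0]]]'

```text
t: 35.15
eef_pos: [407.0, 276.9, 319.9]
orientation: [0.308, 1.545, -0.309]
force: [8.8, -2.4, -17.1]
grip_width: 16.7
```

```bash
python3 - <<'E'
from h import *
hand(92,8)
E
```

```text
t 35.15 tcp [407.  276.9 319.9] grip 16.7 F [  8.8  -2.4 -17.1] q [ 0.368 -0.149  1.937 -0.003  1.351 -0.809]
[[ 0.003  0.383  0.924]
 [-0.002  0.924 -0.383]
 [-1.    -0.     0.004]]
157.74530120822195 133.61933052468265
[ [-0,0.019,0.001,0.14,0], [-0,0.019,0.001,0.14,0], [-0,0.019,0.002,0.15,0], [-0,0.02,0.001,0.14,0], [-0,0.019,0.001,0.14,0], [-0,0.019,0.002,0.15,0], [-0,0.019,0.001,0.14,0], [-0,0.019,0.001,0.14,0] ]
end [525.81143279 360.52072933 265.94894249] 2.135825360557875
```

arm_command --plan '[[[0, 0.019, 0.001, 0.14, 0], [0, 0.019, 0.001, 0.14, 0], [0, 0.019, 0.002, 0.15, 0], [0, 0.02, 0.001, 0.14, 0], [0, 0.019, 0.001, 0.14, 0], [0, 0.019, 0.002, 0.15, 0], [0, 0.019, 0.001, 0.14, 0], [0, 0.019, 0.001, 0.14, 0]]]'

```text
t: 35.95
eef_pos: [526.2, 360.8, 319.8]
orientation: [1.188, 1.222, -1.194]
force: [-2.0, -3.7, -10.6]
grip_width: 17.1
```

```bash
python3 - <<'E'
from h import *
hand(158,8)
s=cap('side');P=cloud(s);blob(P,266,290,(453,224),22,'knob')
f=s['frame'][150:290,210:360];cv2.imwrite('pics/s25.png',cv2.resize(f,None,fx=4,fy=4,interpolation=cv2.INTER_CUBIC))
E
```

```text
t 35.95 tcp [526.2 360.8 319.8] grip 17.1 F [ -2.   -3.7 -10.6] q [ 0.424  0.207  1.574 -0.     1.365  0.398]
[[-0.003  1.     0.025]
 [-0.002  0.025 -1.   ]
 [-1.    -0.003  0.002]]
91.89652687641315 134.53315167756824
[ [-0,-0.01,0.001,-0.08,0], [-0,-0.009,0,-0.07,0], [-0,-0.02,0.002,-0.15,0], [-0,-0.019,0.001,-0.14,0], [-0,-0.019,0.002,-0.14,0], [-0,-0.019,0.001,-0.15,0], [-0,-0.02,0.001,-0.14,0], [-0,-0.019,0.002,-0.15,0] ]
[ [-0,-0.019,0.001,-0.14,0] ]
end [406.30801124 276.66877828 265.8314513 ] 67.91959000123467
knob 77 mean [451.7 227.5 275. ] med z 276.7 rect 453.4 225.0 [17.8 17.3] 30.4
```

View pics/s25.png

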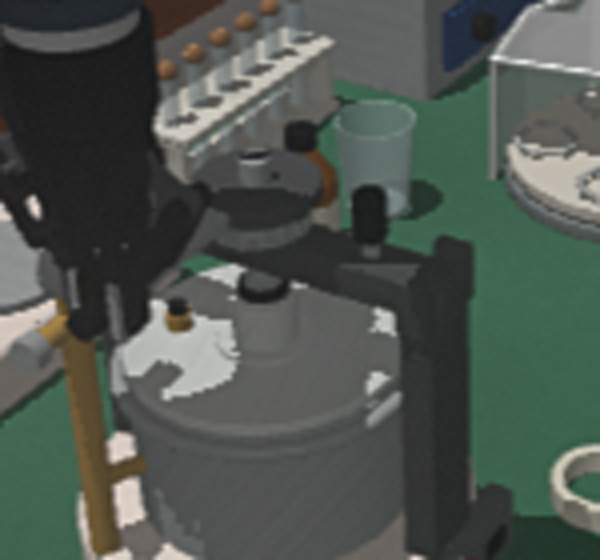

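arm_command --plan '[[[0, -0.019, 0.001, -0.14, 0], [0, -0.019, 0.001, -0.14, 0], [0, -0.02, 0.002, -0.15, 0], [0, -0.019, 0.001, -0.14, 0], [0, -0.019, 0.002, -0.14, 0], [0, -0.019, 0.001, -0.15, 0], [0, -0.019, 0.001, -0.14, 0], [0, -0.019, 0.002, -0.14, 0]]]'

```text
t: 36.8
eef_pos: [406.6, 277.5, 320.1]
orientation: [0.306, 1.545, -0.309]
force: [10.7, -4.0, -18.0]
grip_width: 16.7
```

arm_command --plan '[[[0, 0.019, 0.001, 0.14, 0], [0, 0.019, 0.001, 0.14, 0], [0, 0.019, 0.002, 0.15, 0], [0, 0.02, 0.001, 0.14, 0], [0, 0.019, 0.001, 0.14, 0], [0, 0.019, 0.002, 0.15, 0], [0, 0.019, 0.001, 0.14, 0], [0, 0.019, 0.001, 0.14, 0]]]'

```text
t: 37.6
eef_pos: [525.8, 361.2, 320.0]
orientation: [1.185, 1.222, -1.192]
force: [-1.6, -5.9, -9.7]
grip_width: 17.1
```

```bash
python3 - <<'E'
from h import *
hand(158,8)
s=cap('side');P=cloud(s);blob(P,266,290,(453,224),22,'knob')
f=s['frame'][150:290,210:360];cv2.imwrite('pics/s26.png',cv2.resize(f,None,fx=4,fy=4,interpolation=cv2.INTER_CUBIC))
E
```

```text
t 37.6 tcp [525.8 361.2 320. ] grip 17.1 F [-1.6 -5.9 -9.7] q [ 0.425  0.206  1.574 -0.002  1.366  0.398]
[[-0.003  1.     0.027]
 [-0.003  0.027 -1.   ]
 [-1.    -0.003  0.003]]
92.0610542684974 134.94206322237656
[ [-0,-0.01,0.001,-0.08,0], [-0,-0.009,0.001,-0.07,0], [-0,-0.019,0.001,-0.15,0], [-0,-0.02,0.001,-0.14,0], [-0,-0.019,0.002,-0.14,0], [-0,-0.019,0.001,-0.15,0], [-0,-0.019,0.002,-0.14,0], [-0,-0.02,0.001,-0.15,0] ]
[ [-0,-0.019,0.001,-0.14,0] ]
end [406.05127106 276.47284894 265.96413246] 68.03362109208165
knob 76 mean [451.5 227.6 275.3] med z 276.9 rect 453.5 224.7 [17.7 18.3] 29.9
```

View pics/s26.png

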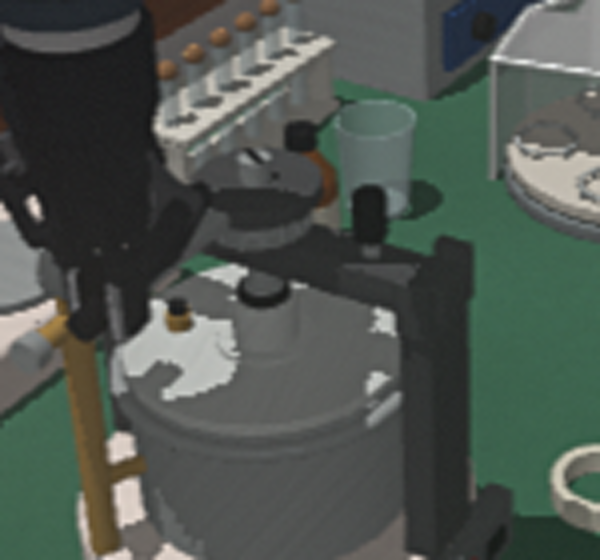

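arm_command --plan '[[[0, -0.019, 0.001, -0.14, 0], [0, -0.019, 0.001, -0.14, 0], [0, -0.02, 0.001, -0.15, 0], [0, -0.019, 0.001, -0.14, 0], [0, -0.019, 0.001, -0.14, 0], [0, -0.019, 0.001, -0.15, 0], [0, -0.019, 0.001, -0.14, 0], [0, -0.019, 0.002, -0.14, 0]]]'

```text
t: 38.45
eef_pos: [406.4, 279.5, 320.4]
orientation: [0.305, 1.541, -0.308]
force: [16.2, -6.1, -18.7]
grip_width: 17.0
```

arm_command --plan '[[[0, 0.019, 0.001, 0.14, 0], [0, 0.019, 0.001, 0.14, 0], [0, 0.019, 0.001, 0.15, 0], [0, 0.02, 0.001, 0.14, 0], [0, 0.019, 0.001, 0.14, 0], [0, 0.019, 0.002, 0.15, 0], [0, 0.019, 0.001, 0.14, 0], [0, 0.019, 0.001, 0.14, 0]]]'

```text
t: 39.25
eef_pos: [524.7, 362.3, 320.3]
orientation: [1.181, 1.217, -1.193]
force: [-0.6, -15.1, -8.0]
grip_width: 17.0
```

```bash
python3 - <<'E'
from h import *
hand(158,8)
s=cap('side');P=cloud(s);blob(P,266,290,(453,224),22,'knob')
f=s['frame'][150:290,210:360];cv2.imwrite('pics/s27.png',cv2.resize(f,None,fx=4,fy=4,interpolation=cv2.INTER_CUBIC))
E
```

```text
t 39.25 tcp [524.7 362.3 320.3] grip 17.0 F [ -0.6 -15.1  -8. ] q [ 0.429  0.206  1.573 -0.007  1.367  0.402]
[[-0.001  1.     0.029]
 [-0.008  0.029 -1.   ]
 [-1.    -0.001  0.008]]
92.51579802334167 136.16722016847564
[ [-0,-0.01,0.002,-0.08,0], [-0,-0.009,0.001,-0.08,0], [-0,-0.019,0.001,-0.14,0], [-0,-0.019,0.002,-0.14,0], [-0,-0.019,0.001,-0.15,0], [-0,-0.019,0.001,-0.14,0], [-0,-0.02,0.002,-0.14,0], [-0,-0.019,0.001,-0.15,0] ]
[ [-0,-0.019,0.001,-0.14,0] ]
end [405.94208978 276.52832784 266.32478206] 68.10761910363661
knob 75 mean [451.7 227.4 275.2] med z 276.6 rect 453.8 224.3 [17.8 17.9] 30.6
```

View pics/s27.png

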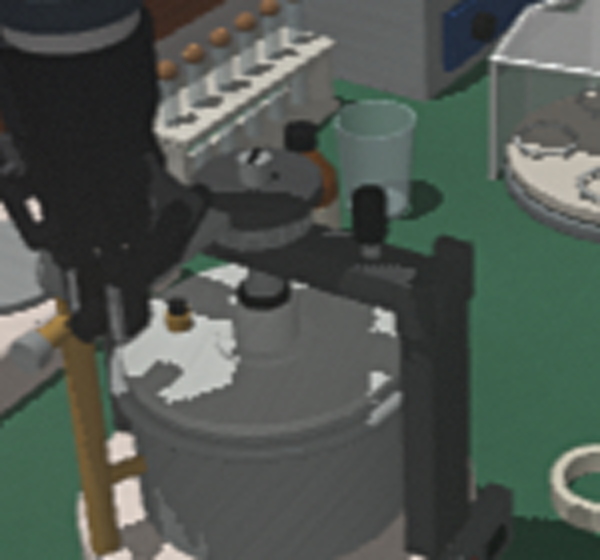

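arm_command --plan '[[[0, -0.019, 0.003, -0.14, 0], [0, -0.019, 0.002, -0.14, 0], [0, -0.02, 0.002, -0.15, 0], [0, -0.019, 0.002, -0.14, 0], [0, -0.019, 0.001, -0.14, 0], [0, -0.019, 0.002, -0.15, 0], [0, -0.019, 0.001, -0.14, 0], [0, -0.019, 0.001, -0.14, 0]]]'

```text
t: 40.1
eef_pos: [405.5, 278.0, 320.5]
orientation: [0.305, 1.539, -0.308]
force: [20.3, -6.4, -19.5]
grip_width: 16.9
```

```bash
python3 - <<'E'
from h import *
hand(92,8)
E
```

```text
t 40.1 tcp [405.5 278.  320.5] grip 16.9 F [ 20.3  -6.4 -19.5] q [ 0.372 -0.153  1.939 -0.007  1.348 -0.806]
[[ 0.009  0.381  0.925]
 [-0.004  0.925 -0.381]
 [-1.     0.     0.01 ]]
157.56226967344165 135.45547509277446
[ [-0,0.019,0.003,0.14,0], [-0,0.019,0.001,0.15,0], [-0,0.019,0.002,0.14,0], [-0,0.019,0.001,0.14,0], [-0,0.019,0.001,0.15,0], [-0,0.02,0.001,0.14,0], [-0,0.019,0.002,0.14,0], [-0,0.019,0.001,0.15,0] ]
end [526.12417261 360.59033414 266.52852979] 1.726883772315664
```

arm_command --plan '[[[0, 0.019, 0.005, 0.14, 0], [0, 0.019, 0.002, 0.15, 0], [0, 0.019, 0.002, 0.14, 0], [0, 0.019, 0.001, 0.14, 0], [0, 0.019, 0.002, 0.15, 0], [0, 0.02, 0.001, 0.14, 0], [0, 0.019, 0.002, 0.14, 0], [0, 0.019, 0.001, 0.14, 0]]]'

```text
t: 40.9
eef_pos: [527.2, 361.6, 320.5]
orientation: [1.188, 1.23, -1.189]
force: [-7.6, 4.6, -9.3]
grip_width: 16.9
```

```bash
python3 - <<'E'
from h import *
hand(158,8)
s=cap('side');P=cloud(s);blob(P,266,290,(453,224),22,'knob')
f=s['frame'][150:290,210:360];cv2.imwrite('pics/s28.png',cv2.resize(f,None,fx=4,fy=4,interpolation=cv2.INTER_CUBIC))
E
```

```text
t 40.9 tcp [527.2 361.6 320.5] grip 16.9 F [-7.6  4.6 -9.3] q [0.422 0.208 1.571 0.006 1.366 0.392]
[[-0.005  1.     0.03 ]
 [ 0.004  0.03  -1.   ]
 [-1.    -0.005 -0.004]]
91.4996222348264 135.3144830151925
[ [-0,-0.019,0.003,-0.14,0], [-0,-0.02,0.001,-0.15,0], [-0,-0.019,0.001,-0.14,0], [-0,-0.02,0.002,-0.15,0], [-0,-0.019,0.001,-0.14,0], [-0,-0.019,0.002,-0.15,0], [-0,-0.02,0.001,-0.14,0], [-0,-0.019,0.002,-0.15,0] ]
end [406.85026345 276.26920116 266.45271184] 68.16252553614765
knob 79 mean [451.7 227.7 274.8] med z 276.4 rect 453.6 224.9 [18.1 19.3] 35.5
```

View pics/s28.png

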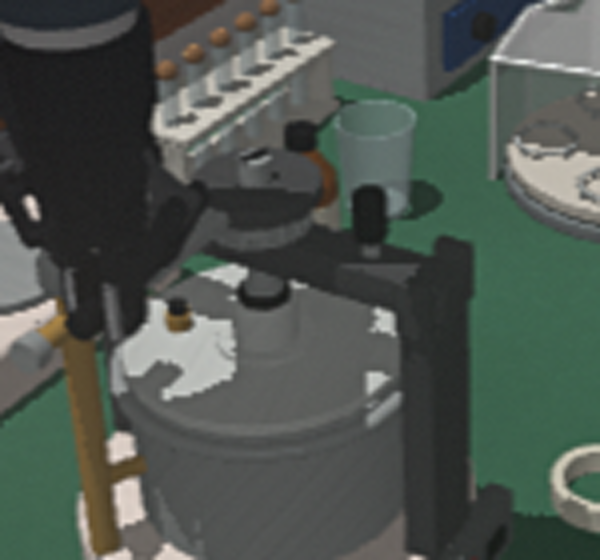

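```bash
python3 - <<'E'
from h import *
ims=[cv2.imread(f'pics/s{k}.png')[130:200,200:340] for k in (22,24,25,26,27,28)]
ims=[cv2.resize(i,None,fx=2,fy=2) for i in ims]
cv2.imwrite('pics/m.png',np.vstack([np.hstack(ims[:3]),np.hstack(ims[3:])])[:,:800])
f=[cv2.resize(cv2.imread(f'pics/s{k}.png')[250:370,215:325],None,fx=2.3,fy=2.3) for k in (22,24,25,26,27,28)]
cv2.imwrite('pics/m2.png',np.vstack([np.hstack(f[:3]),np.hstack(f[3:])]))
c=cap('top');g=c['frame'][170:215,225:285];cv2.imwrite('pics/t28.png',cv2.resize(g,None,fx=10,fy=10,interpolation=cv2.INTER_CUBIC))
E
```

```text
(no output)
```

View pics/m.png

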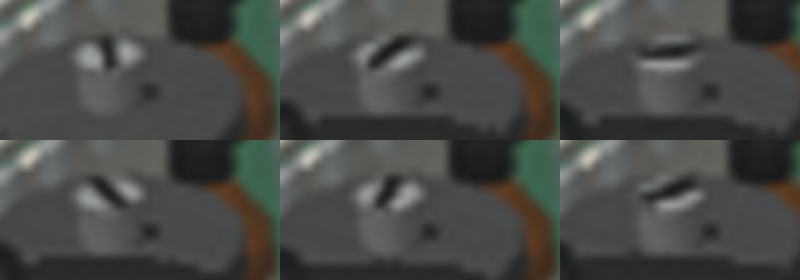

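View pics/m2.png

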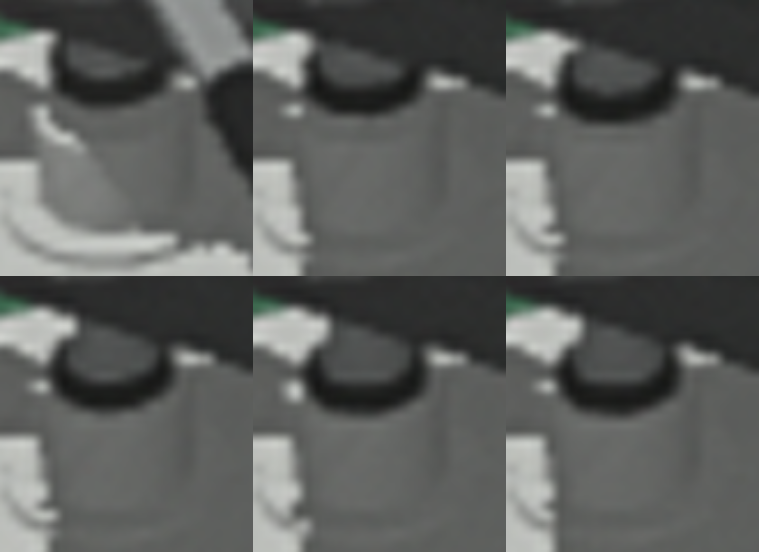

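View pics/t28.png

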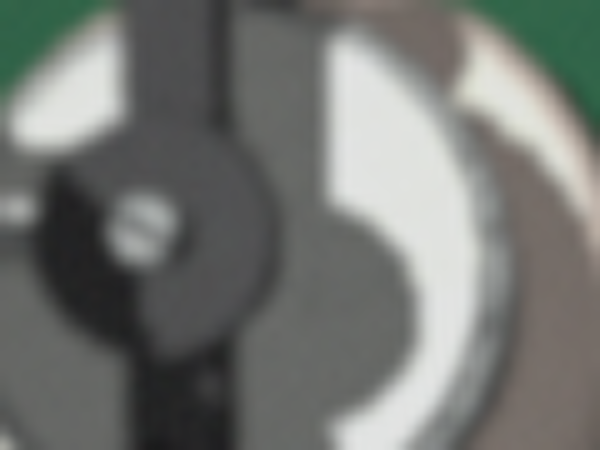

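```bash
python3 - <<'E'
from h import *
s=dict(np.load('side.npz'))
L={22:((110,35),(107,68),0,0),24:((370,65),(410,38),280,0),25:((645,54),(690,48),560,0),26:((90,180),(125,206),0,140),27:((378,206),(395,178),280,140),28:((645,200),(690,183),560,140)}
prev=None
for k,(a,b,ox,oy) in L.items():
    w=[]
    for p in(a,b):
        u=210+((p[0]-ox)/2+200)/4; v=150+((p[1]-oy)/2+130)/4
        w.append(onz(s,u,v,282))
    d=w[1]-w[0]; an=np.degrees(np.arctan2(d[1],d[0]))%180
    print(k,round(an,1),None if prev is None else (prev-an)%180); prev=an
E
```

```text
22 123.8 None
24 88.1 35.7059733292466
25 45.5 42.58214920381414
26 157.9 67.60369488229449
27 109.3 48.599350760036245
28 69.8 39.48641231107749
```

arm_command --plan '[[[0, -0.019, 0.002, -0.14, 0], [0, -0.019, 0.002, -0.14, 0], [0, -0.02, 0.001, -0.15, 0], [0, -0.019, 0.002, -0.14, 0], [0, -0.019, 0.001, -0.14, 0], [0, -0.019, 0.002, -0.15, 0], [0, -0.019, 0.001, -0.14, 0], [0, -0.019, 0.002, -0.14, 0]]]'

```text
t: 41.8
eef_pos: [406.6, 276.7, 320.6]
orientation: [0.307, 1.555, -0.303]
force: [-6.3, 4.2, -8.7]
grip_width: 17.2
```

```bash
python3 - <<'E'
from h import *
hand(92,8)
E
```

```text
t 41.8 tcp [406.6 276.7 320.6] grip 17.2 F [-6.3  4.2 -8.7] q [ 0.365 -0.149  1.936  0.005  1.358 -0.819]
[[-0.005  0.378  0.926]
 [ 0.004  0.926 -0.378]
 [-1.     0.002 -0.006]]
157.9053969614064 133.98553899720113
[ [0,0.019,0.001,0.14,0], [0,0.019,0.002,0.15,0], [0,0.02,0.001,0.14,0], [0,0.019,0.001,0.14,0], [0,0.019,0.002,0.15,0], [0,0.019,0.001,0.14,0], [0,0.019,0.001,0.14,0], [0,0.02,0.002,0.15,0] ]
end [526.36123236 360.12925536 266.58560089] 1.8700751226503154
```

arm_command --plan '[[[0, 0.019, 0.001, 0.14, 0], [0, 0.019, 0.001, 0.15, 0], [0, 0.019, 0.001, 0.14, 0]]]'

```text
t: 42.1
eef_pos: [438.7, 324.0, 320.5]
orientation: [0.649, 1.479, -0.65]
force: [-12.2, -1.4, -5.8]
grip_width: 17.1
```

arm_command --plan '[[[0, 0.015, 0.001, 0.11, 0], [0, 0.015, 0.001, 0.11, 0]]]'

```text
t: 42.3
eef_pos: [460.1, 340.4, 320.2]
orientation: [0.806, 1.428, -0.829]
force: [-33.2, -8.3, 5.5]
grip_width: 16.7
```

```bash
python3 - <<'E'
from h import *
hand(92,4)
s=cap('side')
f=s['frame'][150:290,210:360];cv2.imwrite('pics/s29.png',cv2.resize(f,None,fx=4,fy=4,interpolation=cv2.INTER_CUBIC))
g=s['frame'][175:205,255:300];cv2.imwrite('pics/s29z.png',cv2.resize(g,None,fx=14,fy=14,interpolation=cv2.INTER_CUBIC))
c=cap('top');g=c['frame'][170:215,225:285];cv2.imwrite('pics/t29.png',cv2.resize(g,None,fx=10,fy=10,interpolation=cv2.INTER_CUBIC))
E
```

```text
t 42.3 tcp [460.1 340.4 320.2] grip 16.7 F [-33.2  -8.3   5.5] q [ 0.438  0.059  1.736  0.004  1.367 -0.087]
[[-0.02   0.866  0.5  ]
 [-0.005  0.5   -0.866]
 [-1.    -0.02  -0.006]]
121.76196011459729 134.1956144683981
[ [-0,0.017,0.001,0.1,0], [-0,0.018,0.001,0.13,0], [-0,0.017,0.001,0.13,0], [-0,0.017,0.001,0.13,0] ]
end [525.60538041 360.25006792 266.23151398] 1.912313616853664
```

View pics/s29.png

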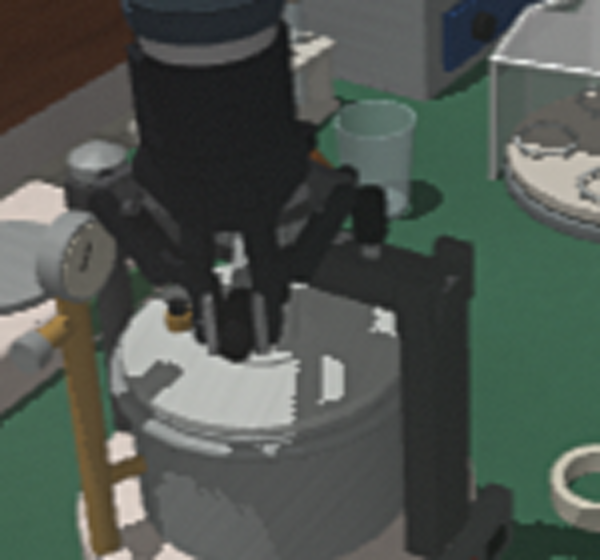

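View pics/t29.png

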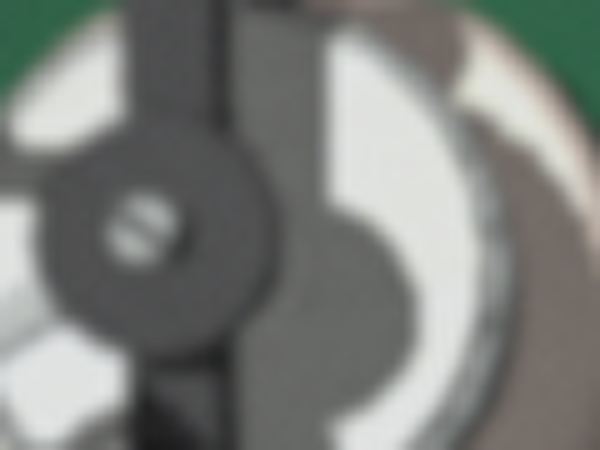

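arm_command --plan '[[[0, -0.007, 0, -0.04, 0], [0, -0.006, 0.001, -0.05, 0], [0, 0, 0, 0, 0], [0, 0, 0, 0, 40], [0, 0, 0, 0, 40], [0, 0, 0, 0, 40], [-0.01, 0, 0, 0, 40], [-0.03, 0, 0, 0, 40]]]'

```text
t: 43.2
eef_pos: [453.0, 331.6, 358.7]
orientation: [0.741, 1.444, -0.752]
force: [0.4, 0.2, 0.1]
grip_width: 34.1
```

arm_command --plan '[[[-0.04, 0, 0, 0, 40], [-0.04, 0, 0, 0, 40], [0, -0.03, -0.03, 0, 40], [0, -0.03, -0.03, 0, 40], [0, -0.03, -0.03, 0, 40], [0, -0.03, -0.03, 0, 40], [0, -0.03, -0.03, 0, 40], [0, 0, 0, 0, 40]]]'

```text
t: 44.0
eef_pos: [243.1, 370.3, 445.1]
orientation: [0.749, 1.438, -0.735]
force: [0.0, 0.6, 1.0]
grip_width: 34.4
```

```bash
python3 - <<'E'
from h import *
st()
s=cap('side','side30.png');P=cloud(s);blob(P,266,290,(453,224),22,'knob')
f=s['frame'][150:290,210:360];cv2.imwrite('pics/s30.png',cv2.resize(f,None,fx=4,fy=4,interpolation=cv2.INTER_CUBIC))
c=cap('top','top30.png')
q=P[(np.hypot(P[...,0]-531,P[...,1]-227)<80)&(P[...,2]>150)&(P[...,2]<166)]
A=np.c_[q[:,:2]-[531,227],np.ones(len(q))];print(np.linalg.lstsq(A,q[:,2],rcond=None)[0])
E
```

```text
t 44.0 tcp [243.1 370.3 445.1] grip 34.4 F [0.  0.6 1. ] q [ 7.320e-01 -3.510e-01  1.878e+00  1.000e-03  1.606e+00  1.130e-01]
[[ 0.006  0.814  0.58 ]
 [ 0.007  0.58  -0.814]
 [-1.     0.009 -0.002]]
knob 78 mean [451.6 227.7 274.9] med z 276.2 rect 453.8 224.7 [17.9 17.5] 38.1
[ 2.65622989e-03 -8.78276522e-03  1.58631071e+02]
```

View pics/s30.png

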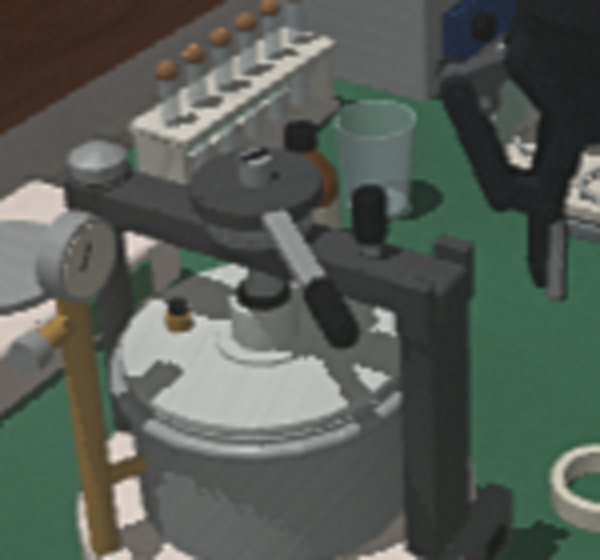

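View pics/top30.png

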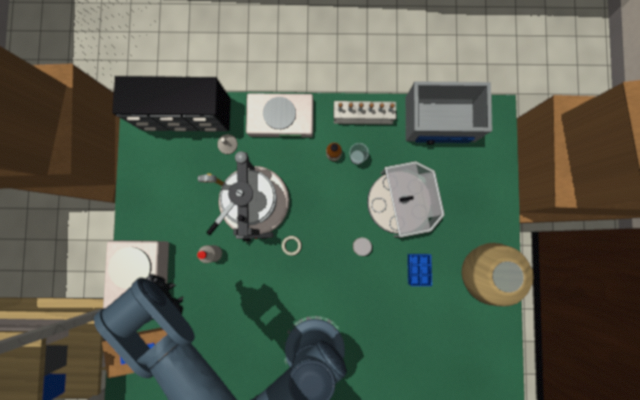

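```bash
python3 - <<'E'
from h import *
c=dict(np.load('top.npz'));g=c['frame'][170:215,225:285];a=cv2.resize(g,None,fx=8,fy=8,interpolation=cv2.INTER_CUBIC)
ims=[cv2.resize(cv2.imread(f'pics/t{k}.png')[160:300,60:240],None,fx=1.4,fy=1.4) for k in(28,29)]
g=cv2.resize(c['frame'][186:200,231:249],None,fx=14,fy=14,interpolation=cv2.INTER_CUBIC)
cv2.imwrite('pics/m3.png',np.hstack(ims+[g[:196]]))
f=cv2.imread('pics/s30.png')[130:200,200:340];e=cv2.imread('pics/s28.png')[130:200,200:340]
cv2.imwrite('pics/m4.png',cv2.resize(np.hstack([e,f]),None,fx=2.8,fy=2.8))
E
```

```text
(no output)
```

View pics/m3.png

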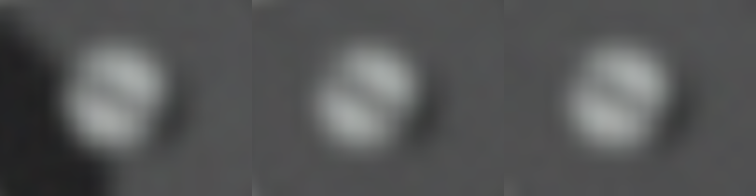

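View pics/m4.png

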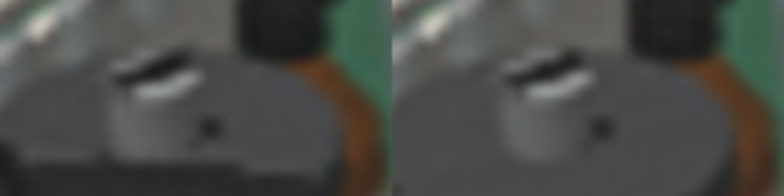

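```bash
python3 - <<'E'
from h import *
r.job_done()
s=r.state();print(s['t'])
E
```

```text
the job is handed in; nothing more can be done
the job is handed in; nothing more can be done
```

I loaded and clamped the steriliser and handed the job in at about 44 s of the 210 s allowed.

- **Jars:** there were two, and both stand upright on the pot floor. The last look at them was just before the lid went on. I turned the stand by its knob to bring each one to the opening.
- **Lid:** it had been knocked about 60 mm aside, so I measured it again before picking it up. It sits level on the rim, with its top at about 158 mm.
- **Bridge:** it is fully home in the fork. It met the stop with about 30 N, and the bridge knob has not moved since.
- **Screw:** I tightened with five full handle strokes. The foot stopped dropping while the screw was still turning, so it is pressing on the boss. On a sixth stroke the handle met about 33 N and the screw did not turn, which I read as its end stop.

**Checks that were not clean:**
- **Screw turn:** I had no direct reading of it. From the slot in the screw head I estimated about 4.1 rad turned, plus an unknown starting amount that I guessed at about 1.1. "Tight" therefore rests on the foot having stopped and on the end stop.
- **Handle:** it sprang back about 17 degrees when I let go, but the slot stayed where it was after the fifth stroke.
- **Bystanders:** the beaker and bottles looked unmoved in the last picture. I did not measure them.

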